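Load the sprung scale with the tall panel and battery packs

TASK

Make up a robot kit by weight: first clear the leftover wheels from the pan of the spring scale into the grey bin. Then draw the one tall aluminium panel out of the leaning stack without toppling or shifting the short ones, and stand it on the pan behind the ridge, leaning back against the pan's rail. Only after that, set battery packs down on the pan until its pointer rests inside the white band; spare packs stay on the table, and the jar and the plug adapter are left alone.

Things in the scene. Friction and masses are not known exactly. Their poses are not given: they have to be found in the camera images.
- pan (a joint): how far the sprung pan has sunk, m: 0 empty, grows downward, stop at 0.068. 140 N/m, so 0.1 kg sinks it 7 mm; damped, settles in about 1.5 s. The pointer is inside the white band at 0.044 to 0.056 (middle 0.050).
- pan_floor (a point): centre of the upper face of the steel pan, 170 (x) by 216 (y) mm; 105 mm above the table when empty, sinks with the pan. z up, -x to the backrest (robot side), y along it. Rims 12 mm high at y = +-106 and x = +83 mm, none at -x. Wheels lie, and packs go, on the open floor from ridge to front rim (x = -25 to 80 mm). A gauge post 130 mm high stands in front at x = 112, y = 88 mm.
- rail (a point): middle of the pan's backrest: a round rail 12 mm thick, 124 mm long in y, at x = -75 mm, 85 mm above the pan floor, on two posts at y = +-58 mm. Sinks with the pan. The panel leans its upper part to -x on this rail, about 0.2 rad from upright, as in the rack.
- ridge (a point): middle of the top of the foot ridge on the pan: 6 mm wide, 6 mm high, 140 mm long in y, at x = -28 mm from the pan's centre. The panel's foot stands between the rail and this ridge: foot centre near x = -46 mm, y = 0 from the pan's centre.
- pointer (a point): tip of the 5 mm thick steel pointer carried by the pan, in front of its +x rim; moves down with the pan
- band (a point): middle of the 12 mm high white band on the fixed black gauge post in front of the pan; the pointer tip should be level with it within 6 mm
- rack: fixed plywood rack, left or right of the scale. Origin: centre of the underside, z up. Base 110 (x) by 130 (y) by 10 mm, with an 8 mm lip at +x; a low wall on the -x (robot) side ends in a round rail (12 mm thick, centre at x = -45 mm, z = 85 mm). Four panels stand on it one behind another, tops leaning to -x on the rail, 0.2 rad from upright.
- panel_tall: the tall aluminium panel, 160 high by 90 wide by 8 mm thick, in any place of the stack; stands 55 mm (along its length) proud of the others. 0.21 to 0.39 kg, differs from start to start. Origin: centre of its lower edge face; z runs up along the panel, y along its width, x is normal to its face (away from the rail it leans on).
- panel_a: short aluminium panel, 105 high by 90 wide by 8 mm thick, 0.2 kg, leaning in the rack; axes as for the tall panel. It stays, and may only settle back where the tall one was.
- panel_b: short aluminium panel, 105 high by 90 wide by 8 mm thick, 0.2 kg, leaning in the rack; axes as for the tall panel. It stays, and may only settle back where the tall one was.
- panel_c: short aluminium panel, 105 high by 90 wide by 8 mm thick, 0.2 kg, leaning in the rack; axes as for the tall panel. It stays, and may only settle back where the tall one was.
- bin_in (a point): centre of the inner floor (4 mm above the table) of the fixed open grey bin, 130 (x) by 180 (y) by 50 mm high, walls 4 mm; on the other side of the scale from the rack. Axes along its sides.
- wheel1: small rubber-tyred robot wheel lying flat, 46 mm diameter, 28 mm thick, 0.08 kg; origin: centre of its underside, z up at the start. Leftover on the pan at the start; two or three are present.
- wheel2: small rubber-tyred robot wheel lying flat, 46 mm diameter, 28 mm thick, 0.08 kg; origin: centre of its underside, z up at the start. Leftover on the pan at the start; two or three are present.
- wheel3: small rubber-tyred robot wheel lying flat, 46 mm diameter, 28 mm thick, 0.08 kg; origin: centre of its underside, z up at the start. Leftover on the pan at the start; two or three are present.
- pack1: battery pack, black block 60 (x) by 32 (y) by 26 mm high, 0.13 kg (sinks the pan 9.1 mm); origin: centre of its underside. Lies on the table beyond the scale; four or five are present, two to four are needed.
- pack2: battery pack, black block 60 (x) by 32 (y) by 26 mm high, 0.13 kg (sinks the pan 9.1 mm); origin: centre of its underside. Lies on the table beyond the scale; four or five are present, two to four are needed.
- pack3: battery pack, black block 60 (x) by 32 (y) by 26 mm high, 0.13 kg (sinks the pan 9.1 mm); origin: centre of its underside. Lies on the table beyond the scale; four or five are present, two to four are needed.
- pack4: battery pack, black block 60 (x) by 32 (y) by 26 mm high, 0.13 kg (sinks the pan 9.1 mm); origin: centre of its underside. Lies on the table beyond the scale; four or five are present, two to four are needed.
- pack5: battery pack, black block 60 (x) by 32 (y) by 26 mm high, 0.13 kg (sinks the pan 9.1 mm); origin: centre of its underside. Lies on the table beyond the scale; four or five are present, two to four are needed.
- jar: glass jar, 40 mm diameter, 55 mm high, standing among the packs; leave alone. Origin: centre of the underside
- adapter: black plug adapter, 50 by 40 by 44 mm with two upright pins (to 62 mm high), among the packs; leave alone. Origin: centre of the underside

How it is judged:
On the way, in this order (a step that is already met when the one before it is completed fails the run):
1. all leftover wheels lie in the bin, released, while the tall panel still stands in the rack (x of wheel1 in the frame of bin_in between -0.06 and 0.06 m and y of wheel1 in the frame of bin_in between -0.085 and 0.085 m and z of wheel1 in the frame of bin_in between -0.01 and 0.04 m and linear speed of each of wheel1, wheel2, wheel3 below 0.05 m/s and contact force between the fingers and wheel1 below 0.2 N and x of wheel2 in the frame of bin_in between -0.06 and 0.06 m and y of wheel2 in the frame of bin_in between -0.085 and 0.085 m and z of wheel2 in the frame of bin_in between -0.01 and 0.04 m and contact force between the fingers and wheel2 below 0.2 N and x of wheel3 in the frame of bin_in between -0.06 and 0.06 m and y of wheel3 in the frame of bin_in between -0.085 and 0.085 m and z of wheel3 in the frame of bin_in between -0.01 and 0.04 m and contact force between the fingers and wheel3 below 0.2 N and distance of panel_tall from where it was at the start of the episode below 0.03 m), for 0.2 s.
2. the tall panel stands on the pan leaning on its rail, released, and all packs are still on the table (x of panel_tall in the frame of pan_floor between -0.075 and -0.028 m and y of panel_tall in the frame of pan_floor between -0.06 and 0.06 m and z of panel_tall in the frame of pan_floor between -0.006 and 0.012 m and angle between panel_tall's own z axis and vertical between 0.05 and 0.42 rad and linear speed of panel_tall below 0.04 m/s and contact force between the fingers and panel_tall below 0.2 N and height (world z) of each of pack1, pack2, pack3, pack4, pack5 below 0.03 m), for 0.3 s.
At the end, for the whole second after the job is handed in: Pan at rest, pointer in the white band (sunk 44 to 56 mm); tall panel between rail and ridge, foot within 60 mm of its middle line, leaning 0.05 to 0.42 rad; all wheels in the bin; short panels still leaning in the rack (under 0.42 rad), moved under 30 mm; each pack on the pan or the table (value of joint pan between 0.044 and 0.056 m and velocity of joint pan between -0.01 and 0.01 m/s and x of panel_tall in the frame of pan_floor between -0.075 and -0.028 m and y of panel_tall in the frame of pan_floor between -0.06 and 0.06 m and z of panel_tall in the frame of pan_floor between -0.006 and 0.012 m and angle between panel_tall's own z axis and vertical between 0.05 and 0.42 rad and linear speed of panel_tall below 0.04 m/s and contact force between the fingers and panel_tall below 0.2 N and x of wheel1 in the frame of bin_in between -0.06 and 0.06 m and y of wheel1 in the frame of bin_in between -0.085 and 0.085 m and z of wheel1 in the frame of bin_in between -0.01 and 0.04 m and linear speed of each of wheel1, wheel2, wheel3 below 0.05 m/s and contact force between the fingers and wheel1 below 0.2 N and x of wheel2 in the frame of bin_in between -0.06 and 0.06 m and y of wheel2 in the frame of bin_in between -0.085 and 0.085 m and z of wheel2 in the frame of bin_in between -0.01 and 0.04 m and contact force between the fingers and wheel2 below 0.2 N and x of wheel3 in the frame of bin_in between -0.06 and 0.06 m and y of wheel3 in the frame of bin_in between -0.085 and 0.085 m and z of wheel3 in the frame of bin_in between -0.01 and 0.04 m and contact force between the fingers and wheel3 below 0.2 N and angle between each of panel_a, panel_b, panel_c's own z axis and vertical below 0.42 rad and distance of each of panel_a, panel_b, panel_c from where it was at the start of the episode below 0.03 m and (height (world z) of pack1 below 0.035 m or (x of pack1 in the frame of pan_floor between -0.085 and 0.085 m and y of pack1 in the frame of pan_floor between -0.108 and 0.108 m and z of pack1 in the frame of pan_floor above -0.006 m)) and (height (world z) of pack2 below 0.035 m or (x of pack2 in the frame of pan_floor between -0.085 and 0.085 m and y of pack2 in the frame of pan_floor between -0.108 and 0.108 m and z of pack2 in the frame of pan_floor above -0.006 m)) and (height (world z) of pack3 below 0.035 m or (x of pack3 in the frame of pan_floor between -0.085 and 0.085 m and y of pack3 in the frame of pan_floor between -0.108 and 0.108 m and z of pack3 in the frame of pan_floor above -0.006 m)) and (height (world z) of pack4 below 0.035 m or (x of pack4 in the frame of pan_floor between -0.085 and 0.085 m and y of pack4 in the frame of pan_floor between -0.108 and 0.108 m and z of pack4 in the frame of pan_floor above -0.006 m)) and (height (world z) of pack5 below 0.035 m or (x of pack5 in the frame of pan_floor between -0.085 and 0.085 m and y of pack5 in the frame of pan_floor between -0.108 and 0.108 m and z of pack5 in the frame of pan_floor above -0.006 m))); the robot touches nothing.
It fails at once if a short panel topples (leans more than 0.6 rad) (angle between any of panel_a, panel_b, panel_c's own z axis and vertical above 0.6 rad).
It fails at once if the jar or the adapter is shifted by more than 50 mm (distance of any of jar, adapter from where it was at the start of the episode above 0.05 m).
Of wheel1, wheel2, wheel3 only 2 to 3 are there at a start; the rules pass over those that are not, and their reading is None.
Of pack1, pack2, pack3, pack4, pack5 only 4 to 5 are there at a start; the rules pass over those that are not, and their reading is None.
At some moment in a run one of pack1, pack2, pack3, pack4, pack5 may be knocked a few centimetres aside while the robot is not near it.
It also fails if it takes over 210 s, if anything falls off the work surface, if the arm or the gripper's body presses on something with over 40 N, if the wrist force passes 120 N, or if a joint passes its speed limit or range.

ROBOT

A 6-joint arm with a two-finger parallel gripper is mounted at the origin on the work surface. World frame = base frame: x ahead of the robot, y to its left, z up, the work surface at z = 0. Lengths are in m, angles in rad, forces in N, time in s.
With the tool pointing down it reaches from about 0.4 to 0.825 m from the base axis. Payload 7 kg.
Tool frame: the origin (TCP) lies midway between the tips of the shut fingers; the grasp point (between the pads) lies 19 mm behind it; z points along the fingers, y is the line along which they close (so a half turn about z gives the same grasp; the last joint's range is limited). The gripper opens to 85 mm and grips with 20 to 120 N. Pads are 22 mm wide; open, the fingers measure 114 mm over their backs; the gripper's body (76 mm by 85 mm) begins 54 mm behind the grasp point. The pads swing forward as they close: fully open they stand 13 mm farther back than shut.
Start: joints at [-0.967, 0.359, 0.012, 0, -1.224, -0.288], TCP at [0.21, -0.642, 0.231] pointing down, gripper open.
Joint ranges: [-3.07, 3.07], [-1.43, 2.12], [-1.02, 1.25], [-3.03, 1.67], [-3.05, -0], [-3.03, 3.03]. Speed limits (rad/s): [2.39, 2.39, 3.01, 3.14, 3.14, 3.14].

INTERFACE

Orientations are given as a rotation vector (axis times angle).
In Python, from station import ctrl gives the robot as it stands.
- The arm moves only by the tool send_rows, never from a script. Its argument "increments" is a list of rows, each an object of numbers: "tx", "ty", "tz": the shift along the tool's x, y, z scaled (see below); "rx", "ry", "rz": the turn, a rotation vector about the tool's x, y, z scaled (see below). In form: [{"tx": .., "ty": .., "tz": .., "rx": .., "ry": .., "rz": ..}, ...]. A call has 1 to 20 rows; each row is the pose to reach, as a shift and turn from the pose commanded when the call began, along the tool's axes at that moment; what a row does not reach only later rows make up. The controller multiplies each number of a shift by 100 cm and each number of a turn by pi/2 rad. A row lasts 1/8 s, in which the tool goes at most 62.5 mm and 10.7 degrees, less where a joint would pass 70% of its speed; a pose out of reach is approached as far as the arm can. A call with a number of a shift or a turn outside -1 to 1 is refused whole. A call with a gripper value outside its range is refused whole. "jaw" is the closure in counts, from 0 (fully open) to 255 (shut), set as the call begins (left out, the last holds). The fingers move at their own pace and stop on an object; the grip force is fixed at half the most. Time passes only in rows, so rows that repeat a pose let the fingers close. It gives the time, the measured TCP pose, the force, the opening and the grip force at its end, in the units of the state.
- ctrl.read_state(): the state, without advancing time (a new reading comes with each control period).
- ctrl.grab_frame(name): name is "scene" or "top" or "wrist"; returns a dict with "image" (420x560x3 uint8, red, green, blue), "intrinsics" (3x3 intrinsics, pixels), "extrinsics" (4x4, takes a point from camera to world coordinates). Camera axes: x right, y down, z forward; pixel columns grow to the right and rows downward; lengths in m; the calibration is good to about 2 mm. A picture is of the moment at which its call begins. There is no depth.
- ctrl.sign_off(): hands the job in; it is judged then, once.
The state is a dict: "clock": time; "q": joint angles; "dq": joint speeds; "effort": joint torques, N m; "position": TCP position; "ee_rot": TCP orientation; "wrist_force": force on the tool from outside, world axes, zero at the start; "moment": the same for the moment, N m; "opening": finger opening in m; "grip_force": force on a finger pad.
Only numpy, scipy, OpenCV 4.12 (cv2) and the standard library are available. Lean on these libraries where they do the work, as an engineer would, in place of code of your own. Each camera call takes 0.05 s, during which the arm holds its last target. There are 200 camera calls.

## Working session

There is one attempt and no reset: what is moved stays moved. The work goes in short steps, Python scripts to look and compute and a tool call to move; the robot and the scene stay as the last step left them, time stands still between calls to the robot, and variables do not carry over. Pictures are saved under pics/ and viewed, at most 14 in all, crops included, and the job is handed in when it is done.

Besides the shell and the picture viewer there is one more tool, called after ">>>" in YAML: its name, and indented under it one key for each argument. send_rows: Moves the arm, as the interface text tells. Shifts and turns lie within -1 to 1; 1 stands for 100 cm of shift or pi/2 rad of turn. Its arguments: {"type":"object","properties":{"increments":{"type":"array","items":{"type":"object","properties":{"tx":{"type":"number","minimum":-1,"maximum":1},"ty":{"type":"number","minimum":-1,"maximum":1},"tz":{"type":"number","minimum":-1,"maximum":1},"rx":{"type":"number","minimum":-1,"maximum":1},"ry":{"type":"number","minimum":-1,"maximum":1},"rz":{"type":"number","minimum":-1,"maximum":1}}}},"jaw":{"type":"number"}},"required":["increments"]}

```bash
mkdir -p pics; ls
python3 - <<'E'
from station import ctrl
import cv2,numpy as np
np.set_printoptions(precision=4,suppress=True)
print(ctrl.read_state())
for n in ["scene","top"]:
    f=ctrl.grab_frame(n); cv2.imwrite(f"pics/{n}0.png",f["image"][:,:,::-1]); print(n,f["intrinsics"],f["extrinsics"])
E
```

```text
pics
{'clock': 0.0, 'q': array([-0.9669,  0.3594,  0.0111, -0.0004, -1.2241, -0.2881]), 'dq': array([-0.    ,  0.002 ,  0.0003, -0.0011,  0.0011,  0.0002]), 'effort': array([ -0.0014, -58.3322,  29.3415,   6.9365,  -0.006 ,   0.    ]), 'position': array([ 0.2095, -0.6412,  0.2304]), 'ee_rot': array([ 0.4937, -3.1022, -0.0026]), 'wrist_force': array([0.008 , 0.2791, 0.4254]), 'moment': array([ 0.0136, -0.0014,  0.0309]), 'grip_force': 0.0, 'opening': 0.08529047797216782}
scene [[452.7378   0.     276.5364]
 [  0.     452.7378 224.3203]
 [  0.       0.       1.    ]] [[-0.5651  0.5703 -0.5961  1.1393]
 [ 0.8248  0.4075 -0.392   0.3749]
 [ 0.0193 -0.7132 -0.7007  0.8219]
 [ 0.      0.      0.      1.    ]]
top [[514.4119   0.     273.2859]
 [  0.     514.4119 214.458 ]
 [  0.       0.       1.    ]] [[ 0.0069 -0.9856  0.1689  0.3723]
 [-0.9998 -0.004   0.0178 -0.0126]
 [-0.0168 -0.169  -0.9855  1.1833]
 [ 0.      0.      0.      1.    ]]
```

View pics/scene0.png

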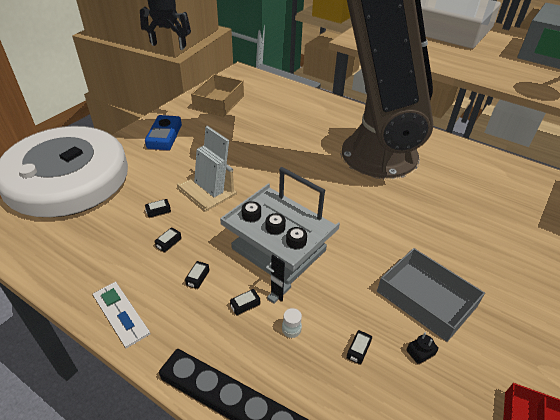

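View pics/top0.png

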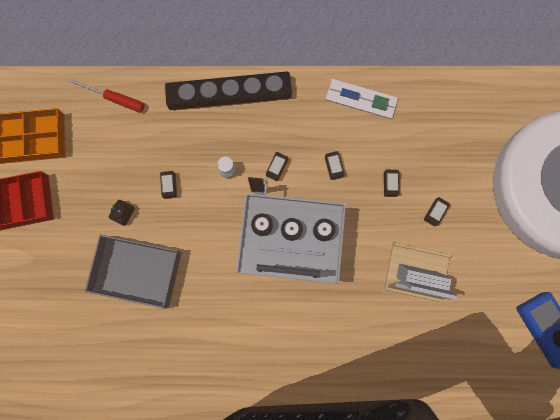

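```bash
cat > h.py <<'E'
from station import ctrl
import cv2,numpy as np
np.set_printoptions(precision=4,suppress=True)
def plane(f,uv,z):
    K,T=f["intrinsics"],f["extrinsics"]
    d=T[:3,:3]@np.linalg.solve(K,[uv[0],uv[1],1.]); o=T[:3,3]
    return o+d*(z-o[2])/d[2]
def proj(f,p):
    T=np.linalg.inv(f["extrinsics"]); c=f["intrinsics"]@(T[:3,:3]@np.asarray(p)+T[:3,3]); return c[:2]/c[2]
def tri(f,uv,g,uw):
    A=[];b=[]
    for h,u in((f,uv),(g,uw)):
        T=h["extrinsics"];d=T[:3,:3]@np.linalg.solve(h["intrinsics"],[u[0],u[1],1.]);d/=np.linalg.norm(d)
        P=np.eye(3)-np.outer(d,d);A.append(P);b.append(P@T[:3,3])
    return np.linalg.lstsq(np.vstack(A),np.hstack(b),rcond=None)[0]
def blobs(f,lo,hi,amin,amax,roi):
    h=cv2.cvtColor(f["image"],cv2.COLOR_RGB2HSV);m=cv2.inRange(h,lo,hi)
    x0,y0,x1,y1=roi;k=np.zeros_like(m);k[y0:y1,x0:x1]=m[y0:y1,x0:x1]
    cs,_=cv2.findContours(k,cv2.RETR_EXTERNAL,cv2.CHAIN_APPROX_NONE)
    return [(cv2.minAreaRect(c),cv2.contourArea(c)) for c in cs if amin<=cv2.contourArea(c)<=amax]
def crop(f,name,roi,s):
    x0,y0,x1,y1=roi
    cv2.imwrite(f"pics/{name}.png",cv2.resize(f["image"][y0:y1,x0:x1,::-1],None,fx=s,fy=s,interpolation=cv2.INTER_CUBIC))
E
python3 - <<'E'
from h import *
t=ctrl.grab_frame("top");s=ctrl.grab_frame("scene")
for w,n in((t,'top'),(s,'scene')):
    print(n)
    for r,a in blobs(w,(0,0,150),(179,60,255),15,400,(100,140,480,300) if n=='top' else (130,180,450,370)):
        print(np.round(r[0],1),np.round(r[1],1),round(r[2]),a,plane(w,r[0],.116),plane(w,r[0],.026))
a=cv2.resize(t["image"][185:305,225:470,::-1],None,fx=3.2,fy=3.2,interpolation=cv2.INTER_CUBIC)
cv2.imwrite("pics/a.png",a)
crop(s,"b",(165,110,365,310),3)
E
```

```text
top
[433.6 292.5] [46.1  3.5] 13 117.0 [ 0.3949 -0.3218  0.116 ] [ 0.3968 -0.3478  0.026 ]
[324. 229.] [12. 12.] 90 117.5 [ 0.5248 -0.0996  0.116 ] [ 0.5376 -0.107   0.026 ]
[291.5 228. ] [12. 13.] 90 121.0 [ 0.5266 -0.0317  0.116 ] [ 0.5396 -0.0333  0.026 ]
[309.5 224.6] [9.7 7.5] 76 27.5 [ 0.5339 -0.0694  0.116 ] [ 0.5475 -0.0742  0.026 ]
[261.5 223. ] [13. 12.] 0 117.0 [0.5369 0.0313 0.116 ] [0.5508 0.035  0.026 ]
[335.  216.5] [ 9. 10.] 90 61.5 [ 0.5514 -0.1229  0.116 ] [ 0.5665 -0.1322  0.026 ]
[317.2 215.7] [ 5.1 26.2] 84 18.5 [ 0.5528 -0.0857  0.116 ] [ 0.5681 -0.0918  0.026 ]
[438.1 210.5] [10.3 16.5] 31 149.0 [ 0.5651 -0.3389  0.116 ] [ 0.5813 -0.3664  0.026 ]
[294.4 203.8] [32.8  5.1] 6 55.0 [ 0.5781 -0.0378  0.116 ] [ 0.5955 -0.0399  0.026 ]
[262.5 200.4] [27.1  6.1] 3 62.0 [0.5852 0.0296 0.116 ] [0.6032 0.0332 0.026 ]
[166.9 183.1] [16.2  9.8] 84 137.0 [0.6223 0.2343 0.116 ] [0.6434 0.2552 0.026 ]
[392.5 181.5] [15.  9.] 90 135.0 [ 0.6271 -0.2456  0.116 ] [ 0.6486 -0.2653  0.026 ]
[276.4 164.7] [ 9.4 16.1] 27 138.5 [0.6633 0.0008 0.116 ] [0.6878 0.0019 0.026 ]
[224.6 163.
[... 304 characters left out ...]
767 0.1166 0.026 ]
[139.5 323.5] [41. 19.] 90 341.0 [ 0.8937 -0.0771  0.116 ] [ 0.8624 -0.1347  0.026 ]
[244.8 298.1] [ 8.9 18.3] 63 136.0 [0.7393 0.0441 0.116 ] [0.6884 0.0019 0.026 ]
[196.3 270.8] [ 9.2 16.6] 34 122.0 [ 0.7422 -0.0758  0.116 ] [ 0.6915 -0.1333  0.026 ]
[167.1 235.5] [ 7.3 17. ] 51 93.5 [ 0.7044 -0.1926  0.116 ] [ 0.6489 -0.265   0.026 ]
[251.  206.5] [ 7. 12.] 90 62.5 [ 0.5245 -0.1014  0.116 ] [ 0.4461 -0.1622  0.026 ]
[156.7 203.9] [ 6.1 15.5] 76 71.5 [ 0.6444 -0.2838  0.116 ] [ 0.5813 -0.3678  0.026 ]
[299.5 206.7] [38.   4.6] 29 123.5 [ 0.4596 -0.0098  0.116 ] [ 0.3729 -0.0588  0.026 ]
[244.5 200.4] [ 4.4 58.5] 51 25.5 [ 0.5165 -0.1265  0.116 ] [ 0.4371 -0.1905  0.026 ]
```

View pics/a.png

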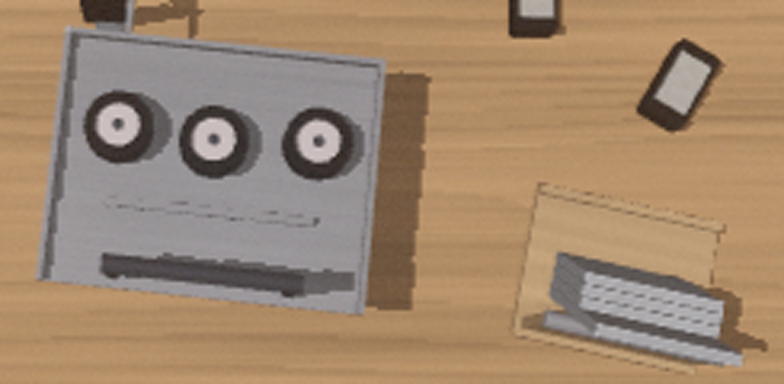

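View pics/b.png

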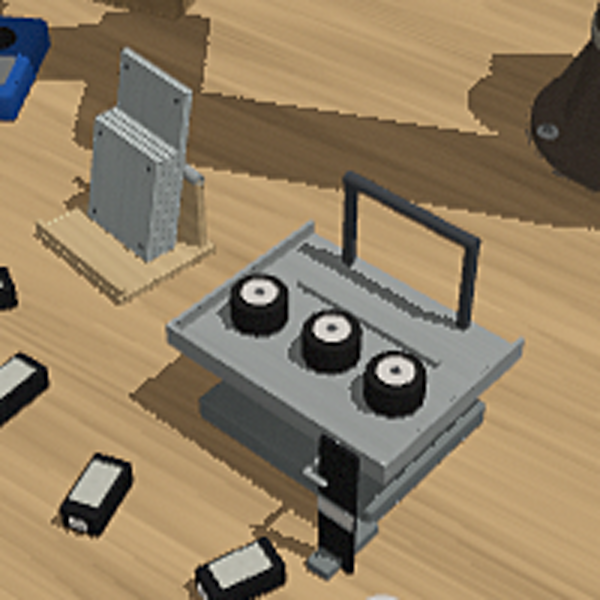

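Run:
```python
from h import *
t=ctrl.grab_frame("top");s=ctrl.grab_frame("scene")
ct=lambda x,y:(225+x/3.2-.35,185+y/3.2-.35); cs=lambda x,y:(165+x/3-.33,110+y/3-.33)
P=np.array([plane(t,ct(*c),.100) for c in((68,28),(385,62),(362,313),(38,280))])
print("pan corners",P,P.mean(0), np.linalg.norm(P-np.roll(P,-1,0),axis=1)); d=P[0]+P[3]-P[1]-P[2];print("yaw",np.arctan2(-d[0],d[1]))
r=[plane(t,ct(*c),.094) for c in((105,197),(318,222))];d=r[0]-r[1];print("ridge",r,np.linalg.norm(d),np.arctan2(-d[0],d[1]))
R=[tri(t,ct(103,258),s,cs(474,240)),tri(t,ct(303,280),s,cs(350,178))];d=R[0]-R[1];print("rail",R,np.linalg.norm(d),np.arctan2(-d[0],d[1]))
B=np.array([plane(t,c,.05) for c in((101,236),(181,249),(168,307),(87,292))]);d=B[0]+B[3]-B[1]-B[2];print("bin",B.mean(0),np.linalg.norm(B-np.roll(B,-1,0),axis=1),np.arctan2(-d[0],d[1]))
T=[tri(t,ct(595,338),s,cs(188,90)),tri(t,ct(742,360),s,cs(124,48))];d=T[0]-T[1];print("tall top",T,np.linalg.norm(d),np.arctan2(-d[0],d[1]))
L=[plane(t,ct(*c),.018) for c in((540,183),(722,228))];d=L[0]-L[1];print("lip",L,np.linalg.norm(d),np.arctan2(-d[0],d[1]))
print("lip scene",[plane(s,cs(*c),.018) for c in((36,225),(121,293))])
```

```text
pan corners [[ 0.6037  0.0663  0.1   ]
 [ 0.5812 -0.1462  0.1   ]
 [ 0.4146 -0.1285  0.1   ]
 [ 0.4347  0.0833  0.1   ]] [ 0.5086 -0.0313  0.1   ] [0.2137 0.1675 0.2128 0.1698]
yaw -0.10021169040463525
ridge [array([0.4903, 0.0403, 0.094 ]), array([ 0.4744, -0.1009,  0.094 ])] 0.14211121864727433 -0.11202680951138619
rail [array([0.4438, 0.0368, 0.1796]), array([ 0.4307, -0.0836,  0.1745])] 0.12123129387332296 -0.10826781924785218
bin [0.4394 0.3137 0.05  ] [0.1824 0.1289 0.1822 0.1259] -0.1632771218726917
tall top [array([ 0.3993, -0.2653,  0.1656]), array([ 0.3854, -0.3508,  0.1684])] 0.0866362723253145 -0.160358355302277
lip [array([ 0.5101, -0.2645,  0.018 ]), array([ 0.4788, -0.3912,  0.018 ])] 0.130485145332324 -0.24180259812284485
lip scene [array([ 0.4868, -0.388 ,  0.018 ]), array([ 0.512 , -0.2635,  0.018 ])]
```

```bash
cat >> h.py <<'E'
from scipy.spatial.transform import Rotation as Ro
def Rdown(yaw,tilt=0):  # tool y dir at pi+yaw (horizontal), z down; tilt: lean tool about its x axis
    c,s=np.cos(yaw),np.sin(yaw)
    R=np.array([[s,-c,0],[-c,-s,0],[0,0,-1.]]); return R@Ro.from_euler('x',tilt).as_matrix()
def inc(p0,R0,p,R=None):
    t=R0.T@(np.asarray(p)-p0); w=np.zeros(3) if R is None else Ro.from_matrix(R0.T@R).as_rotvec()/(np.pi/2)
    return dict(zip(("tx","ty","tz","rx","ry","rz"),[float(v) for v in np.round(np.r_[t,w],4)]))
def now():
    s=ctrl.read_state(); return s["position"],Ro.from_rotvec(s["ee_rot"]).as_matrix()
E
python3 - <<'E'
from h import *
p,R=now(); G=Rdown(-.106)
W=[(.5369,.0313),(.5266,-.0317),(.5248,-.0996)]
print("start",inc(p,R,(*W[0],.22),G))
B=np.array([.4394,.3137]);by=np.array([np.sin(.163),np.cos(.163)])
for i,w in enumerate(W):
    b=B+by*(.055,0,-.055)[i]; zw=.088+.0056*i
    q=np.r_[w,zw]; print(i,"up",inc(q,G,(*w,.22)),"over",inc(q,G,(*b,.2)),"down",inc(q,G,(*b,.016)))
    q=np.r_[b,.016]
    if i<2: print("  next: up",inc(q,G,(*b,.2)),"over",inc(q,G,(*W[i+1],.2)),"down",inc(q,G,(*W[i+1],zw+.0056)))
E
```

```text
start {'tx': -0.5201, 'ty': 0.5378, 'tz': 0.0112, 'rx': 0.0004, 'ry': 0.0002, 'rz': -0.7315}
0 up {'tx': 0.0, 'ty': 0.0, 'tz': -0.132, 'rx': 0.0, 'ry': 0.0, 'rz': 0.0} over {'tx': -0.3254, 'ty': 0.1237, 'tz': -0.112, 'rx': 0.0, 'ry': 0.0, 'rz': 0.0} down {'tx': -0.3254, 'ty': 0.1237, 'tz': 0.072, 'rx': 0.0, 'ry': 0.0, 'rz': 0.0}
  next: up {'tx': 0.0, 'ty': 0.0, 'tz': -0.184, 'rx': 0.0, 'ry': 0.0, 'rz': 0.0} over {'tx': 0.3891, 'ty': -0.1201, 'tz': -0.184, 'rx': 0.0, 'ry': 0.0, 'rz': 0.0} down {'tx': 0.3891, 'ty': -0.1201, 'tz': -0.0776, 'rx': 0.0, 'ry': 0.0, 'rz': 0.0}
1 up {'tx': 0.0, 'ty': 0.0, 'tz': -0.1264, 'rx': 0.0, 'ry': 0.0, 'rz': 0.0} over {'tx': -0.3342, 'ty': 0.1233, 'tz': -0.1064, 'rx': 0.0, 'ry': 0.0, 'rz': 0.0} down {'tx': -0.3342, 'ty': 0.1233, 'tz': 0.0776, 'rx': 0.0, 'ry': 0.0, 'rz': 0.0}
  next: up {'tx': 0.0, 'ty': 0.0, 'tz': -0.184, 'rx': 0.0, 'ry': 0.0, 'rz': 0.0} over {'tx': 0.4019, 'ty': -0.1286, 'tz': -0.184, 'rx': 0.0, 'ry': 0.0, 'rz': 0.0} down {'tx': 0.4019, 'ty': -0.1286, 'tz': -0.0832, 'rx': 0.0, 'ry': 0.0, 'rz': 0.0}
2 up {'tx': 0.0, 'ty': 0.0, 'tz': -0.1208, 'rx': 0.0, 'ry': 0.0, 'rz': 0.0} over {'tx': -0.347, 'ty': 0.1318, 'tz': -0.1008, 'rx': 0.0, 'ry': 0.0, 'rz': 0.0} down {'tx': -0.347, 'ty': 0.1318, 'tz': 0.0832, 'rx': 0.0, 'ry': 0.0, 'rz': 0.0}
```

>>> send_rows:
  increments:
    - {"tx": -0.52,"ty": 0.538,"tz": 0.011,"rz": -0.7315}
    - {"tx": -0.52,"ty": 0.538,"tz": 0.011,"rz": -0.7315}
    - {"tx": -0.52,"ty": 0.538,"tz": 0.011,"rz": -0.7315}
    - {"tx": -0.52,"ty": 0.538,"tz": 0.011,"rz": -0.7315}
    - {"tx": -0.52,"ty": 0.538,"tz": 0.011,"rz": -0.7315}
    - {"tx": -0.52,"ty": 0.538,"tz": 0.011,"rz": -0.7315}
    - {"tx": -0.52,"ty": 0.538,"tz": 0.011,"rz": -0.7315}
    - {"tx": -0.52,"ty": 0.538,"tz": 0.011,"rz": -0.7315}
    - {"tx": -0.52,"ty": 0.538,"tz": 0.011,"rz": -0.7315}
    - {"tx": -0.52,"ty": 0.538,"tz": 0.011,"rz": -0.7315}
    - {"tx": -0.52,"ty": 0.538,"tz": 0.011,"rz": -0.7315}
    - {"tx": -0.52,"ty": 0.538,"tz": 0.011,"rz": -0.7315}
    - {"tx": -0.52,"ty": 0.538,"tz": 0.011,"rz": -0.7315}
    - {"tx": -0.52,"ty": 0.538,"tz": 0.011,"rz": -0.7315}
    - {"tx": -0.52,"ty": 0.538,"tz": 0.011,"rz": -0.7315}
    - {"tx": -0.52,"ty": 0.538,"tz": 0.011,"rz": -0.7315}
  jaw: 85

```text
validation failed for argument at $.in...
```

>>> send_rows:
  increments:
    - {"tx": -0.52,"ty": 0.538,"tz": 0.011,"rx": 0,"ry": 0,"rz": -0.7315}
    - {"tx": -0.52,"ty": 0.538,"tz": 0.011,"rx": 0,"ry": 0,"rz": -0.7315}
  jaw: 85

```text
clock: 0.55
position: [0.2644, -0.5282, 0.2288]
ee_rot: [1.07, -2.953, -0.001]
wrist_force: [2.0, 0.4, 0.2]
opening: 0.0571
grip_force: 0.0
```

Run:
```python
from h import *
p,R=now(); print(inc(p,R,(.5369,.0313,.22),Rdown(-.106)),ctrl.read_state()["dq"])
```

```text
{'tx': -0.5676, 'ty': 0.255, 'tz': 0.0089, 'rx': 0.0005, 'ry': 0.0002, 'rz': -0.4899} [ 0.8242 -0.5319 -0.7192  0.0032  0.2005  0.6919]
```

>>> send_rows:
  increments:
    - {"tx": -0.568,"ty": 0.255,"tz": 0.009,"rx": 0,"ry": 0,"rz": -0.492}
    - {"tx": -0.568,"ty": 0.255,"tz": 0.009,"rx": 0,"ry": 0,"rz": -0.492}
    - {"tx": -0.568,"ty": 0.255,"tz": 0.009,"rx": 0,"ry": 0,"rz": -0.492}
    - {"tx": -0.568,"ty": 0.255,"tz": 0.009,"rx": 0,"ry": 0,"rz": -0.492}
    - {"tx": -0.568,"ty": 0.255,"tz": 0.009,"rx": 0,"ry": 0,"rz": -0.492}
    - {"tx": -0.568,"ty": 0.255,"tz": 0.009,"rx": 0,"ry": 0,"rz": -0.492}
    - {"tx": -0.568,"ty": 0.255,"tz": 0.009,"rx": 0,"ry": 0,"rz": -0.492}
    - {"tx": -0.568,"ty": 0.255,"tz": 0.009,"rx": 0,"ry": 0,"rz": -0.492}
    - {"tx": -0.568,"ty": 0.255,"tz": 0.009,"rx": 0,"ry": 0,"rz": -0.492}
    - {"tx": -0.568,"ty": 0.255,"tz": 0.009,"rx": 0,"ry": 0,"rz": -0.492}
    - {"tx": -0.568,"ty": 0.255,"tz": 0.009,"rx": 0,"ry": 0,"rz": -0.492}
    - {"tx": -0.568,"ty": 0.255,"tz": 0.009,"rx": 0,"ry": 0,"rz": -0.492}
    - {"tx": -0.568,"ty": 0.255,"tz": 0.009,"rx": 0,"ry": 0,"rz": -0.492}
    - {"tx": -0.568,"ty": 0.255,"tz": 0.009,"rx": 0,"ry": 0,"rz": -0.492}
    - {"tx": -0.568,"ty": 0.255,"tz": 0.009,"rx": 0,"ry": 0,"rz": -0.492}
  jaw: 85

```text
clock: 2.42
position: [0.5395, 0.0286, 0.2207]
ee_rot: [-2.098, 2.338, -0.0]
wrist_force: [0.0, -0.3, 1.3]
opening: 0.0565
grip_force: 0.0
```

>>> send_rows:
  increments:
    - {"tx": -0.0024,"ty": 0.0029,"tz": 0.05,"rx": 0,"ry": 0,"rz": 0}
    - {"tx": -0.0024,"ty": 0.0029,"tz": 0.09,"rx": 0,"ry": 0,"rz": 0}
    - {"tx": -0.0024,"ty": 0.0029,"tz": 0.115,"rx": 0,"ry": 0,"rz": 0}
    - {"tx": -0.0024,"ty": 0.0029,"tz": 0.1325,"rx": 0,"ry": 0,"rz": 0}
    - {"tx": -0.0024,"ty": 0.0029,"tz": 0.1325,"rx": 0,"ry": 0,"rz": 0}
    - {"tx": -0.0024,"ty": 0.0029,"tz": 0.1325,"rx": 0,"ry": 0,"rz": 0}
  jaw: 85

```text
clock: 3.18
position: [0.5375, 0.0319, 0.0888]
ee_rot: [-2.099, 2.337, -0.001]
wrist_force: [0.0, -0.0, -0.3]
opening: 0.0566
grip_force: 0.0
```

Run:
```python
from h import *
crop(ctrl.grab_frame("scene"),"c",(165,110,365,310),3)
```

```text
(no output)
```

View pics/c.png

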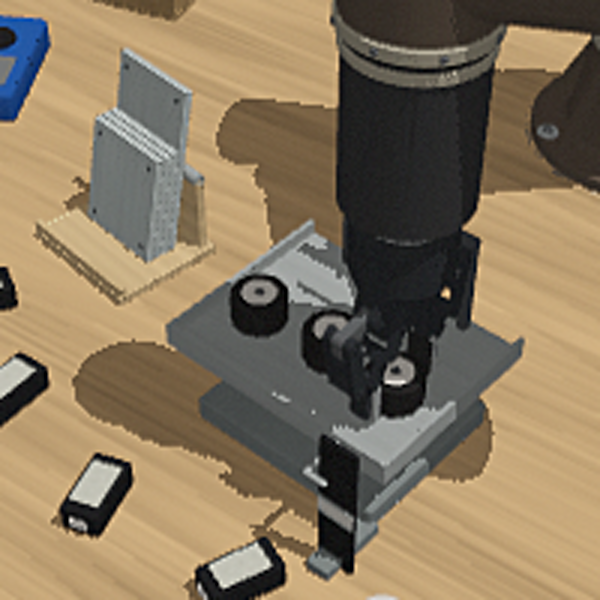

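>>> send_rows:
  increments:
    - {"tx": 0,"ty": 0,"tz": 0,"rx": 0,"ry": 0,"rz": 0}
    - {"tx": 0,"ty": 0,"tz": 0,"rx": 0,"ry": 0,"rz": 0}
    - {"tx": 0,"ty": 0,"tz": 0,"rx": 0,"ry": 0,"rz": 0}
    - {"tx": 0,"ty": 0,"tz": 0,"rx": 0,"ry": 0,"rz": 0}
    - {"tx": 0,"ty": 0,"tz": -0.03,"rx": 0,"ry": 0,"rz": 0}
    - {"tx": 0,"ty": 0,"tz": -0.08,"rx": 0,"ry": 0,"rz": 0}
    - {"tx": 0,"ty": 0,"tz": -0.132,"rx": 0,"ry": 0,"rz": 0}
  jaw: 255

```text
clock: 4.1
position: [0.5362, 0.0317, 0.2208]
ee_rot: [2.098, -2.336, -0.001]
wrist_force: [1.6, 0.6, -1.3]
opening: 0.0438
grip_force: 61.3
```

>>> send_rows:
  increments:
    - {"tx": -0.325,"ty": 0.1235,"tz": 0.02,"rx": 0,"ry": 0,"rz": 0}
    - {"tx": -0.325,"ty": 0.1235,"tz": 0.02,"rx": 0,"ry": 0,"rz": 0}
    - {"tx": -0.325,"ty": 0.1235,"tz": 0.02,"rx": 0,"ry": 0,"rz": 0}
    - {"tx": -0.325,"ty": 0.1235,"tz": 0.02,"rx": 0,"ry": 0,"rz": 0}
    - {"tx": -0.325,"ty": 0.1235,"tz": 0.02,"rx": 0,"ry": 0,"rz": 0}
    - {"tx": -0.325,"ty": 0.1235,"tz": 0.02,"rx": 0,"ry": 0,"rz": 0}
    - {"tx": -0.325,"ty": 0.1235,"tz": 0.02,"rx": 0,"ry": 0,"rz": 0}
    - {"tx": -0.325,"ty": 0.1235,"tz": 0.02,"rx": 0,"ry": 0,"rz": 0}
    - {"tx": -0.325,"ty": 0.1235,"tz": 0.08,"rx": 0,"ry": 0,"rz": 0}
    - {"tx": -0.325,"ty": 0.1235,"tz": 0.14,"rx": 0,"ry": 0,"rz": 0}
    - {"tx": -0.325,"ty": 0.1235,"tz": 0.18,"rx": 0,"ry": 0,"rz": 0}
    - {"tx": -0.325,"ty": 0.1235,"tz": 0.204,"rx": 0,"ry": 0,"rz": 0}
    - {"tx": -0.325,"ty": 0.1235,"tz": 0.204,"rx": 0,"ry": 0,"rz": 0}
    - {"tx": -0.325,"ty": 0.1235,"tz": 0.204,"rx": 0,"ry": 0,"rz": 0}
  jaw: 255

```text
clock: 5.85
position: [0.4497, 0.3683, 0.0172]
ee_rot: [-2.098, 2.337, 0.0]
wrist_force: [1.2, 0.5, -0.9]
opening: 0.0441
grip_force: 61.3
```

>>> send_rows:
  increments:
    - {"tx": 0,"ty": 0,"tz": 0,"rx": 0,"ry": 0,"rz": 0}
    - {"tx": 0,"ty": 0,"tz": 0,"rx": 0,"ry": 0,"rz": 0}
    - {"tx": 0,"ty": 0,"tz": 0,"rx": 0,"ry": 0,"rz": 0}
    - {"tx": 0,"ty": 0,"tz": -0.06,"rx": 0,"ry": 0,"rz": 0}
    - {"tx": 0,"ty": 0,"tz": -0.12,"rx": 0,"ry": 0,"rz": 0}
    - {"tx": 0,"ty": 0,"tz": -0.182,"rx": 0,"ry": 0,"rz": 0}
    - {"tx": 0.388,"ty": -0.1205,"tz": -0.184,"rx": 0,"ry": 0,"rz": 0}
    - {"tx": 0.388,"ty": -0.1205,"tz": -0.184,"rx": 0,"ry": 0,"rz": 0}
    - {"tx": 0.388,"ty": -0.1205,"tz": -0.184,"rx": 0,"ry": 0,"rz": 0}
    - {"tx": 0.388,"ty": -0.1205,"tz": -0.184,"rx": 0,"ry": 0,"rz": 0}
    - {"tx": 0.388,"ty": -0.1205,"tz": -0.184,"rx": 0,"ry": 0,"rz": 0}
    - {"tx": 0.388,"ty": -0.1205,"tz": -0.184,"rx": 0,"ry": 0,"rz": 0}
    - {"tx": 0.388,"ty": -0.1205,"tz": -0.184,"rx": 0,"ry": 0,"rz": 0}
    - {"tx": 0.388,"ty": -0.1205,"tz": -0.184,"rx": 0,"ry": 0,"rz": 0}
    - {"tx": 0.388,"ty": -0.1205,"tz": -0.184,"rx": 0,"ry": 0,"rz": 0}
    - {"tx": 0.388,"ty": -0.1205,"tz": -0.13,"rx": 0,"ry": 0,"rz": 0}
    - {"tx": 0.388,"ty": -0.1205,"tz": -0.09,"rx": 0,"ry": 0,"rz": 0}
    - {"tx": 0.388,"ty": -0.1205,"tz": -0.077,"rx": 0,"ry": 0,"rz": 0}
    - {"tx": 0.388,"ty": -0.1205,"tz": -0.077,"rx": 0,"ry": 0,"rz": 0}
  jaw: 85

```text
clock: 8.22
position: [0.5273, -0.0297, 0.093]
ee_rot: [2.1, -2.335, -0.0]
wrist_force: [0.4, -0.8, 0.9]
opening: 0.057
grip_force: 0.0
```

>>> send_rows:
  increments:
    - {"tx": 0,"ty": 0,"tz": 0,"rx": 0,"ry": 0,"rz": 0}
    - {"tx": 0,"ty": 0,"tz": 0,"rx": 0,"ry": 0,"rz": 0}
    - {"tx": 0,"ty": 0,"tz": 0,"rx": 0,"ry": 0,"rz": 0}
    - {"tx": 0,"ty": 0,"tz": 0,"rx": 0,"ry": 0,"rz": 0}
    - {"tx": 0,"ty": 0,"tz": -0.03,"rx": 0,"ry": 0,"rz": 0}
    - {"tx": 0,"ty": 0,"tz": -0.08,"rx": 0,"ry": 0,"rz": 0}
    - {"tx": 0,"ty": 0,"tz": -0.1265,"rx": 0,"ry": 0,"rz": 0}
    - {"tx": 0,"ty": 0,"tz": -0.1265,"rx": 0,"ry": 0,"rz": 0}
  jaw: 255

```text
clock: 9.22
position: [0.5291, -0.0302, 0.2234]
ee_rot: [-2.096, 2.333, -0.006]
wrist_force: [-0.1, 0.1, -1.8]
opening: 0.0438
grip_force: 61.4
```

>>> send_rows:
  increments:
    - {"tx": -0.332,"ty": 0.1245,"tz": 0.02,"rx": 0,"ry": 0,"rz": 0}
    - {"tx": -0.332,"ty": 0.1245,"tz": 0.02,"rx": 0,"ry": 0,"rz": 0}
    - {"tx": -0.332,"ty": 0.1245,"tz": 0.02,"rx": 0,"ry": 0,"rz": 0}
    - {"tx": -0.332,"ty": 0.1245,"tz": 0.02,"rx": 0,"ry": 0,"rz": 0}
    - {"tx": -0.332,"ty": 0.1245,"tz": 0.02,"rx": 0,"ry": 0,"rz": 0}
    - {"tx": -0.332,"ty": 0.1245,"tz": 0.02,"rx": 0,"ry": 0,"rz": 0}
    - {"tx": -0.332,"ty": 0.1245,"tz": 0.02,"rx": 0,"ry": 0,"rz": 0}
    - {"tx": -0.332,"ty": 0.1245,"tz": 0.02,"rx": 0,"ry": 0,"rz": 0}
    - {"tx": -0.332,"ty": 0.1245,"tz": 0.08,"rx": 0,"ry": 0,"rz": 0}
    - {"tx": -0.332,"ty": 0.1245,"tz": 0.14,"rx": 0,"ry": 0,"rz": 0}
    - {"tx": -0.332,"ty": 0.1245,"tz": 0.18,"rx": 0,"ry": 0,"rz": 0}
    - {"tx": -0.332,"ty": 0.1245,"tz": 0.203,"rx": 0,"ry": 0,"rz": 0}
    - {"tx": -0.332,"ty": 0.1245,"tz": 0.203,"rx": 0,"ry": 0,"rz": 0}
    - {"tx": -0.332,"ty": 0.1245,"tz": 0.203,"rx": 0,"ry": 0,"rz": 0}
  jaw: 255

```text
clock: 10.98
position: [0.4397, 0.3129, 0.0174]
ee_rot: [-2.098, 2.337, 0.0]
wrist_force: [0.5, 1.0, -0.4]
opening: 0.0442
grip_force: 61.4
```

Run:
```python
from h import *
p,R=now();print(p, inc(p,R,(.5248,-.0996,.2)),inc(p,R,(.5248,-.0996,.0992)))
```

```text
[0.4397 0.3129 0.0174] {'tx': 0.4007, 'ty': -0.1292, 'tz': -0.1828, 'rx': 0.0, 'ry': 0.0, 'rz': 0.0} {'tx': 0.4008, 'ty': -0.1291, 'tz': -0.082, 'rx': 0.0, 'ry': 0.0, 'rz': 0.0}
```

>>> send_rows:
  increments:
    - {"tx": 0,"ty": 0,"tz": 0,"rx": 0,"ry": 0,"rz": 0}
    - {"tx": 0,"ty": 0,"tz": 0,"rx": 0,"ry": 0,"rz": 0}
    - {"tx": 0,"ty": 0,"tz": 0,"rx": 0,"ry": 0,"rz": 0}
    - {"tx": 0,"ty": 0,"tz": -0.06,"rx": 0,"ry": 0,"rz": 0}
    - {"tx": 0,"ty": 0,"tz": -0.12,"rx": 0,"ry": 0,"rz": 0}
    - {"tx": 0,"ty": 0,"tz": -0.182,"rx": 0,"ry": 0,"rz": 0}
    - {"tx": 0.401,"ty": -0.129,"tz": -0.183,"rx": 0,"ry": 0,"rz": 0}
    - {"tx": 0.401,"ty": -0.129,"tz": -0.183,"rx": 0,"ry": 0,"rz": 0}
    - {"tx": 0.401,"ty": -0.129,"tz": -0.183,"rx": 0,"ry": 0,"rz": 0}
    - {"tx": 0.401,"ty": -0.129,"tz": -0.183,"rx": 0,"ry": 0,"rz": 0}
    - {"tx": 0.401,"ty": -0.129,"tz": -0.183,"rx": 0,"ry": 0,"rz": 0}
    - {"tx": 0.401,"ty": -0.129,"tz": -0.183,"rx": 0,"ry": 0,"rz": 0}
    - {"tx": 0.401,"ty": -0.129,"tz": -0.183,"rx": 0,"ry": 0,"rz": 0}
    - {"tx": 0.401,"ty": -0.129,"tz": -0.183,"rx": 0,"ry": 0,"rz": 0}
    - {"tx": 0.401,"ty": -0.129,"tz": -0.183,"rx": 0,"ry": 0,"rz": 0}
    - {"tx": 0.401,"ty": -0.129,"tz": -0.13,"rx": 0,"ry": 0,"rz": 0}
    - {"tx": 0.401,"ty": -0.129,"tz": -0.095,"rx": 0,"ry": 0,"rz": 0}
    - {"tx": 0.401,"ty": -0.129,"tz": -0.082,"rx": 0,"ry": 0,"rz": 0}
    - {"tx": 0.401,"ty": -0.129,"tz": -0.082,"rx": 0,"ry": 0,"rz": 0}
    - {"tx": 0.401,"ty": -0.129,"tz": -0.082,"rx": 0,"ry": 0,"rz": 0}
  jaw: 85

```text
clock: 13.48
position: [0.5255, -0.099, 0.1]
ee_rot: [-2.099, 2.335, -0.002]
wrist_force: [-0.2, -0.1, 1.0]
opening: 0.0569
grip_force: 0.0
```

>>> send_rows:
  increments:
    - {"tx": 0,"ty": 0,"tz": 0,"rx": 0,"ry": 0,"rz": 0}
    - {"tx": 0,"ty": 0,"tz": 0,"rx": 0,"ry": 0,"rz": 0}
    - {"tx": 0,"ty": 0,"tz": 0,"rx": 0,"ry": 0,"rz": 0}
    - {"tx": 0,"ty": 0,"tz": 0,"rx": 0,"ry": 0,"rz": 0}
    - {"tx": 0,"ty": 0,"tz": -0.03,"rx": 0,"ry": 0,"rz": 0}
    - {"tx": 0,"ty": 0,"tz": -0.08,"rx": 0,"ry": 0,"rz": 0}
    - {"tx": 0,"ty": 0,"tz": -0.121,"rx": 0,"ry": 0,"rz": 0}
    - {"tx": 0,"ty": 0,"tz": -0.121,"rx": 0,"ry": 0,"rz": 0}
  jaw: 255

```text
clock: 14.48
position: [0.5259, -0.0995, 0.2228]
ee_rot: [-2.096, 2.334, -0.006]
wrist_force: [-0.4, 0.2, -1.0]
opening: 0.0443
grip_force: 61.4
```

Run:
```python
from h import *
B=np.array([.4394,.3137]);by=np.array([np.sin(.163),np.cos(.163)]);b=B-.055*by
p,R=now();print(p, inc(p,R,(*b,.2)),inc(p,R,(*b,.017)))
```

```text
[ 0.5259 -0.0995  0.2228] {'tx': -0.3467, 'ty': 0.1333, 'tz': 0.0224, 'rx': 0.0, 'ry': 0.0, 'rz': 0.0} {'tx': -0.3465, 'ty': 0.1343, 'tz': 0.2054, 'rx': 0.0, 'ry': 0.0, 'rz': 0.0}
```

>>> send_rows:
  increments:
    - {"tx": -0.347,"ty": 0.132,"tz": 0.02,"rx": 0,"ry": 0,"rz": 0}
    - {"tx": -0.347,"ty": 0.132,"tz": 0.02,"rx": 0,"ry": 0,"rz": 0}
    - {"tx": -0.347,"ty": 0.132,"tz": 0.02,"rx": 0,"ry": 0,"rz": 0}
    - {"tx": -0.347,"ty": 0.132,"tz": 0.02,"rx": 0,"ry": 0,"rz": 0}
    - {"tx": -0.347,"ty": 0.132,"tz": 0.02,"rx": 0,"ry": 0,"rz": 0}
    - {"tx": -0.347,"ty": 0.132,"tz": 0.02,"rx": 0,"ry": 0,"rz": 0}
    - {"tx": -0.347,"ty": 0.132,"tz": 0.02,"rx": 0,"ry": 0,"rz": 0}
    - {"tx": -0.347,"ty": 0.132,"tz": 0.02,"rx": 0,"ry": 0,"rz": 0}
    - {"tx": -0.347,"ty": 0.132,"tz": 0.08,"rx": 0,"ry": 0,"rz": 0}
    - {"tx": -0.347,"ty": 0.132,"tz": 0.14,"rx": 0,"ry": 0,"rz": 0}
    - {"tx": -0.347,"ty": 0.132,"tz": 0.18,"rx": 0,"ry": 0,"rz": 0}
    - {"tx": -0.347,"ty": 0.132,"tz": 0.203,"rx": 0,"ry": 0,"rz": 0}
    - {"tx": -0.347,"ty": 0.132,"tz": 0.203,"rx": 0,"ry": 0,"rz": 0}
    - {"tx": -0.347,"ty": 0.132,"tz": 0.203,"rx": 0,"ry": 0,"rz": 0}
  jaw: 255

```text
clock: 16.23
position: [0.4325, 0.2614, 0.0166]
ee_rot: [-2.094, 2.335, 0.002]
wrist_force: [2.4, 9.3, -6.8]
opening: 0.0442
grip_force: 68.6
```

>>> send_rows:
  increments:
    - {"tx": 0,"ty": 0,"tz": 0,"rx": 0,"ry": 0,"rz": 0}
    - {"tx": 0,"ty": 0,"tz": 0,"rx": 0,"ry": 0,"rz": 0}
    - {"tx": 0,"ty": 0,"tz": 0,"rx": 0,"ry": 0,"rz": 0}
    - {"tx": 0,"ty": 0,"tz": -0.06,"rx": 0,"ry": 0,"rz": 0}
    - {"tx": 0,"ty": 0,"tz": -0.12,"rx": 0,"ry": 0,"rz": 0}
    - {"tx": 0,"ty": 0,"tz": -0.183,"rx": 0,"ry": 0,"rz": 0}
    - {"tx": 0,"ty": 0,"tz": -0.243,"rx": 0,"ry": 0,"rz": 0}
    - {"tx": 0,"ty": 0,"tz": -0.283,"rx": 0,"ry": 0,"rz": 0}
    - {"tx": 0,"ty": 0,"tz": -0.283,"rx": 0,"ry": 0,"rz": 0}
  jaw: 85

```text
clock: 17.35
position: [0.4312, 0.2602, 0.3031]
ee_rot: [-2.095, 2.332, 0.001]
wrist_force: [-0.3, 0.9, -0.9]
opening: 0.0567
grip_force: 0.0
```

Run:
```python
from h import *
t=ctrl.grab_frame("top");s=ctrl.grab_frame("scene")
a=cv2.resize(s["image"][90:220,170:260,::-1],None,fx=4.5,fy=4.5,interpolation=cv2.INTER_CUBIC)
b=cv2.resize(t["image"][235:310,375:470,::-1],None,fx=4,fy=4,interpolation=cv2.INTER_CUBIC)
c=cv2.resize(s["image"][230:350,360:500,::-1],None,fx=2,fy=2)
o=np.zeros((585,790,3),np.uint8);o[:,:405]=a;o[:300,408:788]=b;o[305:545,408:688]=c;cv2.imwrite("pics/d.png",o)
```

```text
(no output)
```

View pics/d.png

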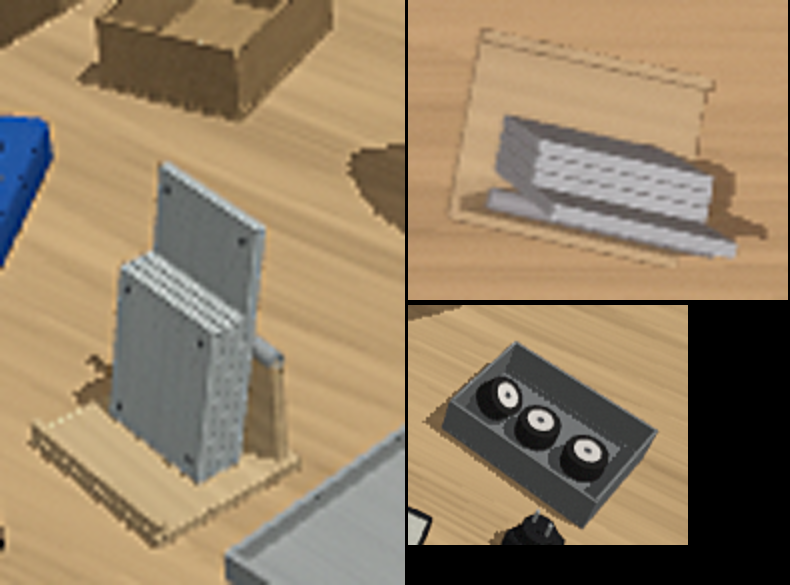

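Run:
```python
from h import *
p,R=now(); t=.2;ps=-.22; G=Rdown(ps,t)
top=np.array([.392,-.308,.168]); h=top-G[:,2]*.08
print(p,inc(p,R,(.5,-.03,.32),Rdown(-.106)),inc(p,R,h,G),h)
tt=ctrl.grab_frame("top");s=ctrl.grab_frame("scene")
for r,a in blobs(tt,(0,0,150),(179,60,255),15,400,(85,230,185,310)): print(r,plane(tt,r[0],.03))
for r,a in blobs(s,(0,0,150),(179,60,255),15,400,(370,240,490,330)): print(r,plane(s,r[0],.03))
```

```text
[0.4298 0.2593 0.2992] {'tx': 0.2801, 'ty': -0.1008, 'tz': -0.0209, 'rx': 0.0002, 'ry': 0.0003, 'rz': -0.001} {'tx': 0.5663, 'ty': -0.0075, 'tz': 0.0526, 'rx': 0.1274, 'ry': 0.0074, 'rz': 0.0713} [ 0.3765 -0.3045  0.2464]
((155.0, 274.5), (11.0, 8.0), 90.0) [0.4325 0.2722 0.03  ]
((137.5, 271.5), (11.0, 11.0), 90.0) [0.4389 0.3119 0.03  ]
((449.5, 302.5), (9.0, 13.0), 90.0) [0.4472 0.3686 0.03  ]
((426.0, 287.5), (9.0, 12.0), 90.0) [0.4378 0.3122 0.03  ]
((409.5, 274.5), (11.0, 9.0), 90.0) [0.4242 0.2679 0.03  ]
```

>>> send_rows:
  increments:
    - {"tx": 0.28,"ty": -0.1,"tz": -0.02,"rx": 0,"ry": 0,"rz": 0}
    - {"tx": 0.28,"ty": -0.1,"tz": -0.02,"rx": 0,"ry": 0,"rz": 0}
    - {"tx": 0.28,"ty": -0.1,"tz": -0.02,"rx": 0,"ry": 0,"rz": 0}
    - {"tx": 0.28,"ty": -0.1,"tz": -0.02,"rx": 0,"ry": 0,"rz": 0}
    - {"tx": 0.28,"ty": -0.1,"tz": -0.02,"rx": 0,"ry": 0,"rz": 0}
    - {"tx": 0.566,"ty": -0.0075,"tz": 0.03,"rx": 0.127,"ry": 0.007,"rz": 0.071}
    - {"tx": 0.566,"ty": -0.0075,"tz": 0.03,"rx": 0.127,"ry": 0.007,"rz": 0.071}
    - {"tx": 0.566,"ty": -0.0075,"tz": 0.03,"rx": 0.127,"ry": 0.007,"rz": 0.071}
    - {"tx": 0.566,"ty": -0.0075,"tz": 0.03,"rx": 0.127,"ry": 0.007,"rz": 0.071}
    - {"tx": 0.566,"ty": -0.0075,"tz": 0.03,"rx": 0.127,"ry": 0.007,"rz": 0.071}
    - {"tx": 0.566,"ty": -0.0075,"tz": 0.0525,"rx": 0.127,"ry": 0.007,"rz": 0.071}
    - {"tx": 0.566,"ty": -0.0075,"tz": 0.0525,"rx": 0.127,"ry": 0.007,"rz": 0.071}
    - {"tx": 0.566,"ty": -0.0075,"tz": 0.0525,"rx": 0.127,"ry": 0.007,"rz": 0.071}
    - {"tx": 0.566,"ty": -0.0075,"tz": 0.0525,"rx": 0.127,"ry": 0.007,"rz": 0.071}
  jaw: 125

```text
clock: 19.3
position: [0.3779, -0.3034, 0.2477]
ee_rot: [-1.883, 2.344, -0.236]
wrist_force: [-0.1, -0.7, -0.2]
opening: 0.0437
grip_force: 0.0
```

Run:
```python
from h import *
p,R=now();w=ctrl.grab_frame("wrist");print(p,R,w["extrinsics"],w["intrinsics"],ctrl.read_state()["opening"])
cv2.imwrite("pics/e.png",w["image"][:,:,::-1])
```

```text
[ 0.3779 -0.3034  0.2477] [[-0.2155 -0.9569  0.1945]
 [-0.9765  0.2111 -0.043 ]
 [ 0.0001 -0.1992 -0.98  ]] [[-0.9568  0.1541  0.2466  0.3337]
 [ 0.2111  0.9512  0.225  -0.3641]
 [-0.1999  0.2674 -0.9426  0.3866]
 [ 0.      0.      0.      1.    ]] [[337.7023   0.     283.4347]
 [  0.     337.7023 210.9338]
 [  0.       0.       1.    ]] 0.04346485739853009
```

View pics/e.png

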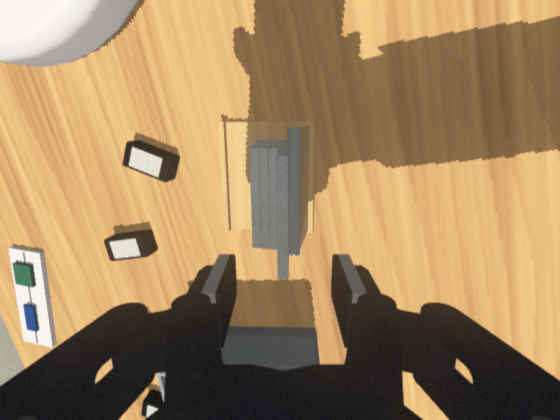

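Run:
```python
from h import *
im=cv2.imread("pics/e.png")[115:285,210:330]
im=np.clip(im.astype(float)*1.7,0,255).astype(np.uint8)
cv2.imwrite("pics/e2.png",cv2.resize(im,None,fx=3.5,fy=3.5,interpolation=cv2.INTER_CUBIC))
```

```text
(no output)
```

View pics/e2.png

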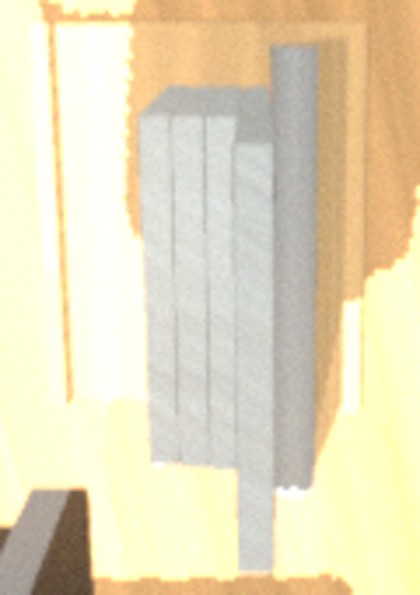

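Run:
```python
from h import *
w=ctrl.grab_frame("wrist");c=lambda x,y:(210+x/3.5-.35,115+y/3.5-.35)
for z in(.166,.170):
    a,b=plane(w,c(254,140),z),plane(w,c(256,570),z);d=b-a;print(a,b,(a+b)/2,np.linalg.norm(d),np.arctan2(-d[0],d[1]))
L=[plane(w,c(*q),.010) for q in((50,22),(68,400))];d=L[1]-L[0];print("lip/base",L,np.linalg.norm(d),np.arctan2(-d[0],d[1]))
r=[plane(w,c(*q),.091) for q in((294,45),(294,485))];d=r[1]-r[0];print("rail top",r,np.linalg.norm(d),np.arctan2(-d[0],d[1]))
```

```text
[ 0.3838 -0.3493  0.166 ] [ 0.4028 -0.2618  0.166 ] [ 0.3933 -0.3056  0.166 ] 0.08953450798973414 -0.21345893618484857
[ 0.3829 -0.3496  0.17  ] [ 0.4015 -0.2637  0.17  ] [ 0.3922 -0.3067  0.17  ] 0.08791084209810442 -0.2134589361848488
lip/base [array([ 0.4776, -0.3893,  0.01  ]), array([ 0.5054, -0.2625,  0.01  ])] 0.1298716064639987 -0.21599185024789613
rail top [array([ 0.386 , -0.3651,  0.091 ]), array([ 0.4102, -0.2508,  0.091 ])] 0.11678937177561156 -0.20886699917303087
```

Run:
```python
from h import *
p,R=now(); G=Rdown(-.214,.2); top=np.array([.393,-.306,.1667])
g=top+G[:,2]*.042; print(g,inc(p,R,top-G[:,2]*.03,G),inc(p,R,g,G))
```

```text
[ 0.4012 -0.3078  0.1255] {'tx': -0.0007, 'ty': 0.001, 'tz': 0.0524, 'rx': -0.0005, 'ry': -0.0004, 'rz': -0.0021} {'tx': -0.0007, 'ty': 0.0011, 'tz': 0.1244, 'rx': -0.0005, 'ry': -0.0004, 'rz': -0.0021}
```

>>> send_rows:
  increments:
    - {"tx": -0.0007,"ty": 0.001,"tz": 0.04,"rx": 0,"ry": 0,"rz": -0.002}
    - {"tx": -0.0007,"ty": 0.001,"tz": 0.07,"rx": 0,"ry": 0,"rz": -0.002}
    - {"tx": -0.0007,"ty": 0.001,"tz": 0.1,"rx": 0,"ry": 0,"rz": -0.002}
    - {"tx": -0.0007,"ty": 0.001,"tz": 0.124,"rx": 0,"ry": 0,"rz": -0.002}
    - {"tx": -0.0007,"ty": 0.001,"tz": 0.124,"rx": 0,"ry": 0,"rz": -0.002}
    - {"tx": -0.0007,"ty": 0.001,"tz": 0.124,"rx": 0,"ry": 0,"rz": -0.002}
  jaw: 125

```text
clock: 20.15
position: [0.401, -0.3083, 0.1263]
ee_rot: [-1.886, 2.342, -0.237]
wrist_force: [0.2, 0.6, 0.6]
opening: 0.0439
grip_force: 0.0
```

Run:
```python
from h import *
s=ctrl.grab_frame("scene"); w=ctrl.grab_frame("wrist")
p,R=now(); print(p,R.T@ctrl.read_state()["wrist_force"])
a=cv2.resize(s["image"][90:220,170:260,::-1],None,fx=4,fy=4,interpolation=cv2.INTER_CUBIC)
b=cv2.resize(np.clip(w["image"][180:420,170:400,::-1]*1.4,0,255).astype(np.uint8),None,fx=1.8,fy=1.8)
o=np.zeros((520,780,3),np.uint8);o[:,:360]=a;o[:432,364:778]=b;cv2.imwrite("pics/f.png",o)
```

```text
[ 0.401  -0.3085  0.1266] [0.7216 0.4004 1.0098]
```

View pics/f.png

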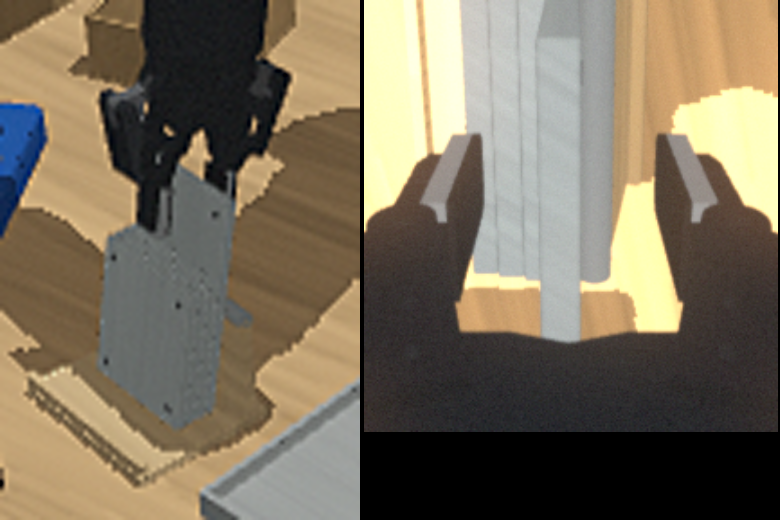

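>>> send_rows:
  increments:
    - {"tx": 0,"ty": 0,"tz": 0,"rx": 0,"ry": 0,"rz": 0}
    - {"tx": 0,"ty": 0,"tz": 0,"rx": 0,"ry": 0,"rz": 0}
    - {"tx": 0,"ty": 0,"tz": 0,"rx": 0,"ry": 0,"rz": 0}
    - {"tx": 0,"ty": 0,"tz": 0,"rx": 0,"ry": 0,"rz": 0}
    - {"tx": 0,"ty": 0,"tz": 0,"rx": 0,"ry": 0,"rz": 0}
    - {"tx": 0,"ty": 0,"tz": 0,"rx": 0,"ry": 0,"rz": 0}
    - {"tx": 0,"ty": 0,"tz": 0,"rx": 0,"ry": 0,"rz": 0}
  jaw: 255

```text
clock: 21.12
position: [0.402, -0.3088, 0.1263]
ee_rot: [-1.885, 2.341, -0.24]
wrist_force: [5.4, 0.1, 4.2]
opening: 0.0069
grip_force: 61.2
```

>>> send_rows:
  increments:
    - {"tx": 0,"ty": 0,"tz": -0.01,"rx": 0,"ry": 0,"rz": 0}
    - {"tx": 0,"ty": 0,"tz": -0.02,"rx": 0,"ry": 0,"rz": 0}
    - {"tx": 0,"ty": 0,"tz": -0.03,"rx": 0,"ry": 0,"rz": 0}
    - {"tx": 0,"ty": 0,"tz": -0.04,"rx": 0,"ry": 0,"rz": 0}
    - {"tx": 0,"ty": 0,"tz": -0.05,"rx": 0,"ry": 0,"rz": 0}
    - {"tx": 0,"ty": 0,"tz": -0.06,"rx": 0,"ry": 0,"rz": 0}
    - {"tx": 0,"ty": 0,"tz": -0.068,"rx": 0,"ry": 0,"rz": 0}
    - {"tx": 0,"ty": 0,"tz": -0.076,"rx": 0,"ry": 0,"rz": 0}
    - {"tx": 0,"ty": 0,"tz": -0.084,"rx": 0,"ry": 0,"rz": 0}
    - {"tx": 0,"ty": 0,"tz": -0.092,"rx": 0,"ry": 0,"rz": 0}
    - {"tx": 0,"ty": 0,"tz": -0.1,"rx": 0,"ry": 0,"rz": 0}
    - {"tx": 0,"ty": 0,"tz": -0.108,"rx": 0,"ry": 0,"rz": 0}
    - {"tx": 0,"ty": 0,"tz": -0.116,"rx": 0,"ry": 0,"rz": 0}
    - {"tx": 0,"ty": 0,"tz": -0.13,"rx": 0,"ry": 0,"rz": 0}
    - {"tx": 0,"ty": 0,"tz": -0.15,"rx": 0,"ry": 0,"rz": 0}
    - {"tx": 0,"ty": 0,"tz": -0.17,"rx": 0,"ry": 0,"rz": 0}
    - {"tx": 0,"ty": 0,"tz": -0.2,"rx": 0,"ry": 0,"rz": 0}
    - {"tx": 0,"ty": 0,"tz": -0.23,"rx": 0,"ry": 0,"rz": 0}
    - {"tx": 0,"ty": 0,"tz": -0.23,"rx": 0,"ry": 0,"rz": 0}
    - {"tx": 0,"ty": 0,"tz": -0.23,"rx": 0,"ry": 0,"rz": 0}
  jaw: 255

```text
clock: 23.62
position: [0.3555, -0.2981, 0.3503]
ee_rot: [-1.885, 2.344, -0.234]
wrist_force: [0.4, 0.2, -2.6]
opening: 0.0074
grip_force: 60.7
```

Run:
```python
from h import *
s=ctrl.grab_frame("scene"); 
f=[]
for i in range(4): ctrl.grab_frame("wrist"); f.append(ctrl.read_state()["wrist_force"])
p,R=now(); print(p,np.array(f))
crop(s,"g",(150,30,350,220),3)
# pan pose: top hover above pan centre
C=np.array([.510,-.032]);xp=np.array([np.cos(.106),-np.sin(.106)])
G=Rdown(-.106,.2)
foot=np.r_[C-.046*xp,.105]
for dz in(.13,.03,.004): q=foot+[0,0,dz]-G[:,2]*.118; print(dz,q,inc(p,R,q,G))
```

```text
[ 0.3556 -0.2983  0.3499] [[-0.3583  0.2466 -2.6068]
 [-0.074  -0.5308 -2.7159]
 [-0.3258  0.217  -2.1797]
 [-0.4606 -0.1008 -2.7524]]
0.13 [ 0.4409 -0.0247  0.3506] {'tx': -0.2856, 'ty': -0.0244, 'tz': 0.004, 'rx': 0.0011, 'ry': -0.014, 'rz': -0.0686}
0.03 [ 0.4409 -0.0247  0.2506] {'tx': -0.2856, 'ty': -0.0047, 'tz': 0.1021, 'rx': 0.0011, 'ry': -0.014, 'rz': -0.0686}
0.004 [ 0.4409 -0.0247  0.2246] {'tx': -0.2857, 'ty': 0.0004, 'tz': 0.1276, 'rx': 0.0011, 'ry': -0.014, 'rz': -0.0686}
```

View pics/g.png

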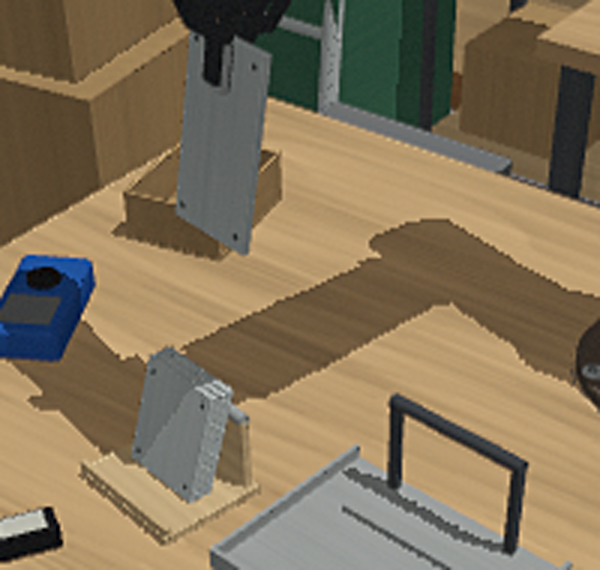

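>>> send_rows:
  increments:
    - {"tx": -0.05,"ty": -0.004,"tz": 0.0,"rx": 0,"ry": -0.003,"rz": -0.0115}
    - {"tx": -0.1,"ty": -0.009,"tz": 0.001,"rx": 0,"ry": -0.005,"rz": -0.023}
    - {"tx": -0.15,"ty": -0.013,"tz": 0.002,"rx": 0,"ry": -0.007,"rz": -0.035}
    - {"tx": -0.2,"ty": -0.018,"tz": 0.003,"rx": 0,"ry": -0.01,"rz": -0.048}
    - {"tx": -0.25,"ty": -0.022,"tz": 0.0035,"rx": 0.001,"ry": -0.012,"rz": -0.06}
    - {"tx": -0.2856,"ty": -0.026,"tz": 0.004,"rx": 0.001,"ry": -0.014,"rz": -0.0686}
    - {"tx": -0.2856,"ty": -0.026,"tz": 0.004,"rx": 0.001,"ry": -0.014,"rz": -0.0686}
    - {"tx": -0.2856,"ty": -0.026,"tz": 0.004,"rx": 0.001,"ry": -0.014,"rz": -0.0686}
    - {"tx": -0.2856,"ty": -0.026,"tz": 0.004,"rx": 0.001,"ry": -0.014,"rz": -0.0686}
    - {"tx": -0.2856,"ty": -0.026,"tz": 0.004,"rx": 0.001,"ry": -0.014,"rz": -0.0686}
  jaw: 255

```text
clock: 25.12
position: [0.4425, -0.0259, 0.3518]
ee_rot: [-2.004, 2.231, -0.226]
wrist_force: [-0.7, -0.3, -2.4]
opening: 0.0073
grip_force: 60.7
```

Run:
```python
from h import *
C=np.array([.510,-.032]);xp=np.array([np.cos(.106),-np.sin(.106)]);G=Rdown(-.106,.2)
foot=np.r_[C-.0445*xp,.105]
f=[]
for i in range(4): ctrl.grab_frame("wrist"); f.append(ctrl.read_state()["wrist_force"])
p,R=now(); print(p,np.mean(f,0),"foot now",p+R[:,2]*.118)
for dz in(.1,.004,-.016): q=foot+[0,0,dz]-G[:,2]*.118; print(dz,q,inc(p,R,q,G))
t=ctrl.grab_frame("top");s=ctrl.grab_frame("scene")
o=np.hstack([cv2.resize(s["image"][120:300,220:350,::-1],(390,540)),cv2.resize(t["image"][190:325,225:355,::-1],(390,405)).copy().repeat(1,0) if 0 else np.vstack([cv2.resize(t["image"][190:325,225:355,::-1],(390,405)),np.zeros((135,390,3),np.uint8)])])
cv2.imwrite("pics/i.png",o)
```

```text
[ 0.4426 -0.0255  0.3519] [-0.2992 -0.0395 -1.9062] foot now [ 0.4661 -0.0281  0.2362]
0.1 [ 0.4424 -0.0248  0.3206] {'tx': -0.0007, 'ty': 0.0065, 'tz': 0.0305, 'rx': -0.0009, 'ry': -0.0003, 'rz': -0.0004}
0.004 [ 0.4424 -0.0248  0.2246] {'tx': -0.0007, 'ty': 0.0257, 'tz': 0.1246, 'rx': -0.0009, 'ry': -0.0003, 'rz': -0.0004}
-0.016 [ 0.4424 -0.0248  0.2046] {'tx': -0.0007, 'ty': 0.0297, 'tz': 0.1442, 'rx': -0.0009, 'ry': -0.0003, 'rz': -0.0004}
```

View pics/i.png

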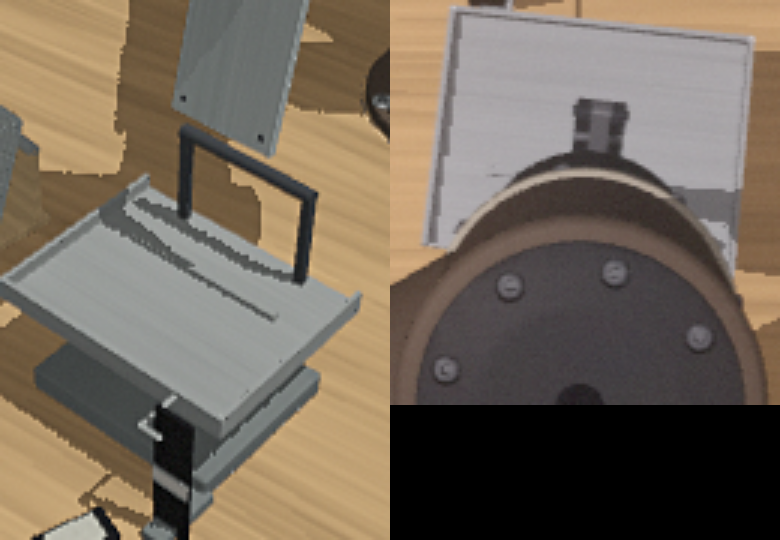

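>>> send_rows:
  increments:
    - {"tx": -0.0007,"ty": 0.0065,"tz": 0.0305,"rx": 0,"ry": 0,"rz": 0}
    - {"tx": -0.0007,"ty": 0.0145,"tz": 0.07,"rx": 0,"ry": 0,"rz": 0}
    - {"tx": -0.0007,"ty": 0.021,"tz": 0.102,"rx": 0,"ry": 0,"rz": 0}
    - {"tx": -0.0007,"ty": 0.0257,"tz": 0.1246,"rx": 0,"ry": 0,"rz": 0}
    - {"tx": -0.0007,"ty": 0.0267,"tz": 0.1295,"rx": 0,"ry": 0,"rz": 0}
    - {"tx": -0.0007,"ty": 0.0277,"tz": 0.1344,"rx": 0,"ry": 0,"rz": 0}
    - {"tx": -0.0007,"ty": 0.0287,"tz": 0.1393,"rx": 0,"ry": 0,"rz": 0}
    - {"tx": -0.0007,"ty": 0.0297,"tz": 0.1442,"rx": 0,"ry": 0,"rz": 0}
    - {"tx": -0.0007,"ty": 0.0297,"tz": 0.1442,"rx": 0,"ry": 0,"rz": 0}
    - {"tx": -0.0007,"ty": 0.0297,"tz": 0.1442,"rx": 0,"ry": 0,"rz": 0}
    - {"tx": -0.0007,"ty": 0.0297,"tz": 0.1442,"rx": 0,"ry": 0,"rz": 0}
    - {"tx": -0.0007,"ty": 0.0297,"tz": 0.1442,"rx": 0,"ry": 0,"rz": 0}
  jaw: 255

```text
clock: 26.92
position: [0.4428, -0.0242, 0.2049]
ee_rot: [-2.005, 2.229, -0.226]
wrist_force: [1.3, 0.7, 0.3]
opening: 0.0076
grip_force: 60.9
```

Run:
```python
from h import *
f=[]
for i in range(5): ctrl.grab_frame("wrist"); f.append(ctrl.read_state()["wrist_force"])
p,R=now(); print(p,np.mean(f,0),"foot now",p+R[:,2]*.118)
s=ctrl.grab_frame("scene")
crop(s,"j",(220,100,350,300),3)
```

```text
[ 0.4426 -0.0244  0.2046] [1.4813 1.0652 0.3633] foot now [ 0.466  -0.0269  0.089 ]
```

View pics/j.png

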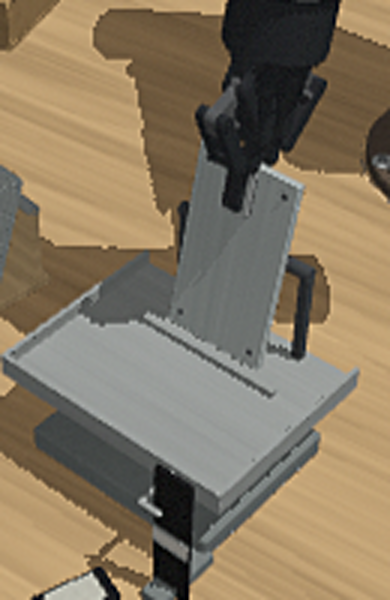

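>>> send_rows:
  increments:
    - {"tx": 0,"ty": 0,"tz": 0,"rx": 0,"ry": 0,"rz": 0}
    - {"tx": 0,"ty": 0,"tz": 0,"rx": 0,"ry": 0,"rz": 0}
    - {"tx": 0,"ty": 0,"tz": 0,"rx": 0,"ry": 0,"rz": 0}
    - {"tx": 0,"ty": 0,"tz": 0,"rx": 0,"ry": 0,"rz": 0}
    - {"tx": 0,"ty": 0,"tz": 0,"rx": 0,"ry": 0,"rz": 0}
    - {"tx": 0,"ty": 0,"tz": 0,"rx": 0,"ry": 0,"rz": 0}
    - {"tx": 0,"ty": 0,"tz": 0,"rx": 0,"ry": 0,"rz": 0}
    - {"tx": 0,"ty": 0,"tz": 0,"rx": 0,"ry": 0,"rz": 0}
    - {"tx": 0,"ty": 0,"tz": -0.03,"rx": 0,"ry": 0,"rz": 0}
    - {"tx": 0,"ty": 0,"tz": -0.07,"rx": 0,"ry": 0,"rz": 0}
    - {"tx": 0,"ty": 0,"tz": -0.12,"rx": 0,"ry": 0,"rz": 0}
    - {"tx": 0,"ty": 0,"tz": -0.15,"rx": 0,"ry": 0,"rz": 0}
    - {"tx": 0,"ty": 0,"tz": -0.15,"rx": 0,"ry": 0,"rz": 0}
    - {"tx": 0,"ty": 0,"tz": -0.15,"rx": 0,"ry": 0,"rz": 0}
  jaw: 150

```text
clock: 28.98
position: [0.4123, -0.0212, 0.3509]
ee_rot: [-2.006, 2.23, -0.225]
wrist_force: [0.4, -0.0, -0.5]
opening: 0.0352
grip_force: 0.0
```

Run:
```python
from h import *
t=ctrl.grab_frame("top");s=ctrl.grab_frame("scene")
o=np.zeros((600,800,3),np.uint8)
o[:,:390]=cv2.resize(s["image"][100:300,220:350,::-1],(390,600),interpolation=cv2.INTER_CUBIC)
o[:300,400:]=cv2.resize(t["image"][140:290,100:480,::-1],(400,300) if 0 else (400,158)).repeat(2,0)[:300] if 0 else cv2.resize(t["image"][140:340,130:460,::-1],(400,300))
o[300:,400:]=cv2.resize(s["image"][210:320,230:340,::-1],(400,300) )
cv2.imwrite("pics/k.png",o)
for w,n in((t,'top'),(s,'scene')):
    print(n)
    for r,a in blobs(w,(0,0,150),(179,60,255),40,400,(100,140,480,225) if n=='top' else (130,190,450,370)):
        print(np.round(r[0],1),np.round(r[1],1),round(r[2]),a,plane(w,r[0],.026))
```

```text
top
[438.1 210.4] [10.8 16.9] 30 161.0 [ 0.5816 -0.3665  0.026 ]
[167. 183.] [16. 10.] 90 142.0 [0.6435 0.2549 0.026 ]
[392. 181.] [10. 16.] 0 139.5 [ 0.6498 -0.2642  0.026 ]
[276.7 164.6] [ 9.8 16.5] 27 148.5 [0.6881 0.0012 0.026 ]
[224.1 164. ] [15.3 16.9] 60 185.0 [0.6892 0.1235 0.026 ]
[334.6 163.7] [16.4 10.2] 75 144.0 [ 0.6905 -0.1329  0.026 ]
scene
[359.9 343.4] [12.4 17. ] 25 187.0 [0.6442 0.2553 0.026 ]
[292.5 320.5] [25. 17.] 90 240.0 [0.6767 0.1166 0.026 ]
[139.5 323.5] [41. 19.] 90 368.0 [ 0.8624 -0.1347  0.026 ]
[244.8 298.1] [ 8.9 18.3] 63 136.0 [0.6884 0.0019 0.026 ]
[426.  287.5] [ 9. 12.] 90 85.0 [0.4343 0.3119 0.026 ]
[409.5 274.5] [11.  9.] 90 76.5 [0.4206 0.2673 0.026 ]
[196.3 270.8] [ 9.2 16.6] 34 122.0 [ 0.6915 -0.1333  0.026 ]
[167.1 235.5] [ 7.3 17. ] 51 93.5 [ 0.6489 -0.265   0.026 ]
[156.7 203.9] [ 6.1 15.5] 76 71.5 [ 0.5813 -0.3678  0.026 ]
```

View pics/k.png

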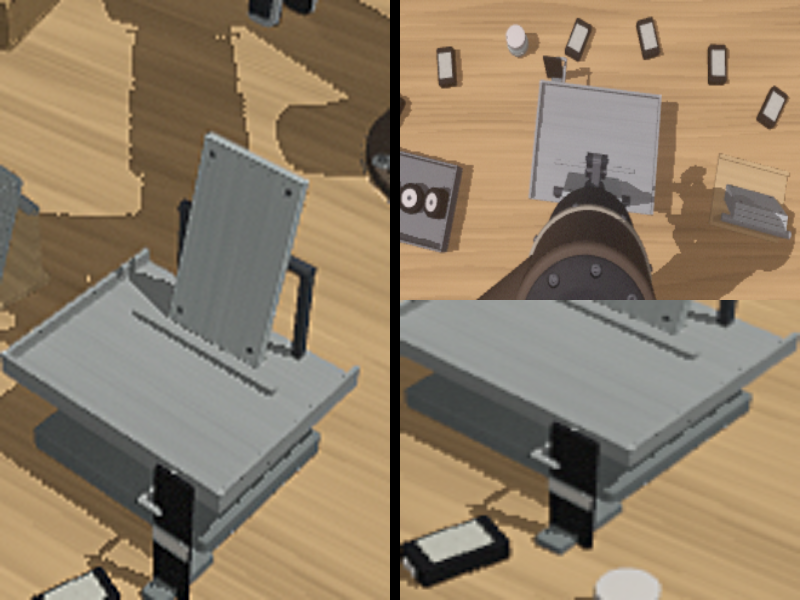

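```bash
cat >> h.py <<'E'
C=np.array([.510,-.032]);xp=np.array([np.cos(.106),-np.sin(.106)]);yp=np.array([np.sin(.106),np.cos(.106)])
def sink(f,refs=(("scene0.png",(0,0),1,.0168),("i.png",(220,120),3,0.))):
    g=cv2.cvtColor(f["image"],cv2.COLOR_RGB2GRAY);G=cv2.resize(g,None,fx=3,fy=3,interpolation=cv2.INTER_CUBIC)
    P=np.r_[C+.085*xp+.108*yp,.105]; out=[]
    for n,(x0,y0),k,s0 in refs:
        r=cv2.imread("pics/"+n,0); r=r[:540,:390] if k==3 else cv2.resize(r,None,fx=3,fy=3,interpolation=cv2.INTER_CUBIC)
        a=proj(f,P-[0,0,s0]); c=np.round((a-[x0,y0])*3).astype(int)
        for dx0,dx1,dy0,dy1 in((-45,27,-30,24),(-60,-12,-36,15),(-21,45,-42,15)):
            T=r[c[1]+dy0:c[1]+dy1,c[0]+dx0:c[0]+dx1]
            m=cv2.matchTemplate(G,T,cv2.TM_CCOEFF_NORMED); o=c+[dx0,dy0]+np.array([x0,y0])*3
            m2=m[o[1]-60:o[1]+100,o[0]-8:o[0]+9]; _,v,_,l=cv2.minMaxLoc(m2)
            dv=l[1]-60; py=(proj(f,P-[0,0,s0+.01])-a)[1]*3/10  # px3 per mm
            out.append((n,round(v,3),dv,round(s0*1000+dv/py,1)))
    return out
E
python3 - <<'E'
from h import *
s=ctrl.grab_frame("scene"); cv2.imwrite("pics/s1.png",s["image"][:,:,::-1])
for o in sink(s): print(o)
P=np.r_[C+.085*xp+.108*yp,.105];print(proj(s,P),proj(s,P-[0,0,.02]))
E
```

```text
('scene0.png', 0.989, -1, np.float64(15.7))
('scene0.png', 0.981, -1, np.float64(15.7))
('scene0.png', 0.975, -1, np.float64(15.7))
('i.png', 0.904, 13, np.float64(13.9))
('i.png', 0.802, 0, np.float64(0.0))
('i.png', 0.864, 13, np.float64(13.9))
[292.4438 263.4958] [292.0272 269.6819]
```

```bash
cat >> h.py <<'E'
def packs(t):
    o=[]
    for r,a in blobs(t,(0,0,150),(179,60,255),90,170,(100,140,480,225)):
        q=[plane(t,c,.026)[:2] for c in cv2.boxPoints(r)]
        e=max((q[1]-q[0],q[2]-q[1]),key=np.linalg.norm); y=np.arctan2(e[1],e[0]); y=(y+np.pi/2)%np.pi-np.pi/2
        if max(r[1])<1.8*min(r[1]) and min(r[1])>13: continue
        o.append((plane(t,r[0],.026)[:2],y))
    return o
E
python3 - <<'E'
from h import *
p,R=now();t=ctrl.grab_frame("top")
for c,y in packs(t): print(c,round(y,3))
c,y=min(packs(t),key=lambda k:np.hypot(*(k[0]-[.691,-.133])))
G=Rdown(y);print(p,inc(p,R,(.6,-.1,.34),Rdown(-.1)),inc(p,R,(*c,.15),G))
E
```

```text
[ 0.5814 -0.3664] -0.543
[0.6435 0.2549] 0.04
[ 0.6498 -0.2642] -0.03
[0.6881 0.0012] -0.445
[ 0.6905 -0.1329] 0.244
[ 0.4123 -0.0214  0.3505] {'tx': 0.0583, 'ty': -0.189, 'tz': 0.049, 'rx': -0.1271, 'ry': -0.0012, 'rz': -0.0038} {'tx': 0.0811, 'ty': -0.2429, 'tz': 0.2538, 'rx': -0.1256, 'ry': -0.0231, 'rz': -0.2221}
```

>>> send_rows:
  increments:
    - {"tx": 0.058,"ty": -0.189,"tz": 0.049,"rx": -0.127,"ry": -0.001,"rz": -0.004}
    - {"tx": 0.058,"ty": -0.189,"tz": 0.049,"rx": -0.127,"ry": -0.001,"rz": -0.004}
    - {"tx": 0.058,"ty": -0.189,"tz": 0.049,"rx": -0.127,"ry": -0.001,"rz": -0.004}
    - {"tx": 0.058,"ty": -0.189,"tz": 0.049,"rx": -0.127,"ry": -0.001,"rz": -0.004}
    - {"tx": 0.081,"ty": -0.243,"tz": 0.254,"rx": -0.1256,"ry": -0.023,"rz": -0.222}
    - {"tx": 0.081,"ty": -0.243,"tz": 0.254,"rx": -0.1256,"ry": -0.023,"rz": -0.222}
    - {"tx": 0.081,"ty": -0.243,"tz": 0.254,"rx": -0.1256,"ry": -0.023,"rz": -0.222}
    - {"tx": 0.081,"ty": -0.243,"tz": 0.254,"rx": -0.1256,"ry": -0.023,"rz": -0.222}
    - {"tx": 0.081,"ty": -0.243,"tz": 0.254,"rx": -0.1256,"ry": -0.023,"rz": -0.222}
    - {"tx": 0.081,"ty": -0.243,"tz": 0.254,"rx": -0.1256,"ry": -0.023,"rz": -0.222}
    - {"tx": 0.081,"ty": -0.243,"tz": 0.254,"rx": -0.1256,"ry": -0.023,"rz": -0.222}
  jaw: 40

```text
clock: 30.55
position: [0.692, -0.1321, 0.1543]
ee_rot: [-2.472, 1.931, -0.007]
wrist_force: [-0.2, 0.7, 0.9]
opening: 0.0718
grip_force: 0.0
```

Run:
```python
from h import *
p,R=now(); print(p,inc(p,R,(.6905,-.1329,.001),Rdown(.244)),ctrl.read_state()["opening"])
w=ctrl.grab_frame("wrist"); cv2.imwrite("pics/w1.png",w["image"][:,:,::-1])
for r,a in blobs(w,(0,0,150),(179,70,255),200,20000,(150,80,420,330)): print(r,a,plane(w,r[0],.026))
for o in sink(ctrl.grab_frame("scene")): print(o)
```

```text
[ 0.692  -0.1321  0.1543] {'tx': 0.0003, 'ty': 0.0026, 'tz': 0.1533, 'rx': -0.0038, 'ry': -0.0005, 'rz': 0.0003} 0.07183062440227732
('scene0.png', 0.989, -1, np.float64(15.7))
('scene0.png', 0.981, -1, np.float64(15.7))
('scene0.png', 0.976, -1, np.float64(15.7))
('i.png', 0.904, 13, np.float64(13.9))
('i.png', 0.803, 0, np.float64(0.0))
('i.png', 0.865, 13, np.float64(13.9))
```

>>> send_rows:
  increments:
    - {"tx": 0,"ty": 0.0015,"tz": 0.05,"rx": -0.003,"ry": 0,"rz": 0}
    - {"tx": 0,"ty": 0.002,"tz": 0.1,"rx": -0.003,"ry": 0,"rz": 0}
    - {"tx": 0,"ty": 0.002,"tz": 0.135,"rx": -0.003,"ry": 0,"rz": 0}
    - {"tx": 0,"ty": 0.002,"tz": 0.153,"rx": -0.003,"ry": 0,"rz": 0}
    - {"tx": 0,"ty": 0.002,"tz": 0.153,"rx": -0.003,"ry": 0,"rz": 0}
    - {"tx": 0,"ty": 0.002,"tz": 0.153,"rx": -0.003,"ry": 0,"rz": 0}
  jaw: 40

```text
clock: 31.4
position: [0.691, -0.1328, 0.0002]
ee_rot: [2.475, -1.934, 0.001]
wrist_force: [0.6, 0.1, 0.7]
opening: 0.072
grip_force: 0.0
```

>>> send_rows:
  increments:
    - {"tx": 0,"ty": 0,"tz": 0,"rx": 0,"ry": 0,"rz": 0}
    - {"tx": 0,"ty": 0,"tz": 0,"rx": 0,"ry": 0,"rz": 0}
    - {"tx": 0,"ty": 0,"tz": 0,"rx": 0,"ry": 0,"rz": 0}
    - {"tx": 0,"ty": 0,"tz": 0,"rx": 0,"ry": 0,"rz": 0}
    - {"tx": 0,"ty": 0,"tz": -0.04,"rx": 0,"ry": 0,"rz": 0}
    - {"tx": 0,"ty": 0,"tz": -0.1,"rx": 0,"ry": 0,"rz": 0}
    - {"tx": 0,"ty": 0,"tz": -0.16,"rx": 0,"ry": 0,"rz": 0}
    - {"tx": 0,"ty": 0,"tz": -0.2,"rx": 0,"ry": 0,"rz": 0}
    - {"tx": 0,"ty": 0,"tz": -0.2,"rx": 0,"ry": 0,"rz": 0}
  jaw: 255

```text
clock: 32.52
position: [0.6922, -0.1328, 0.2041]
ee_rot: [-2.473, 1.932, -0.008]
wrist_force: [0.0, 0.2, -3.0]
opening: 0.059
grip_force: 65.5
```

Run:
```python
from h import *
p,R=now(); G=Rdown(-.106); b=C+.029*xp-.024*yp; print(p,b)
for z in (.2,.1,.083): print(inc(p,R,(*b,z),G))
```

```text
[ 0.6922 -0.1328  0.2041] [ 0.5363 -0.0589]
{'tx': -0.1094, 'ty': 0.1334, 'tz': 0.0031, 'rx': -0.0038, 'ry': -0.0006, 'rz': 0.223}
{'tx': -0.1096, 'ty': 0.134, 'tz': 0.1031, 'rx': -0.0038, 'ry': -0.0006, 'rz': 0.223}
{'tx': -0.1096, 'ty': 0.1341, 'tz': 0.1201, 'rx': -0.0038, 'ry': -0.0006, 'rz': 0.223}
```

>>> send_rows:
  increments:
    - {"tx": -0.11,"ty": 0.1335,"tz": 0.003,"rx": -0.003,"ry": 0,"rz": 0.223}
    - {"tx": -0.11,"ty": 0.1335,"tz": 0.003,"rx": -0.003,"ry": 0,"rz": 0.223}
    - {"tx": -0.11,"ty": 0.1335,"tz": 0.003,"rx": -0.003,"ry": 0,"rz": 0.223}
    - {"tx": -0.11,"ty": 0.1335,"tz": 0.003,"rx": -0.003,"ry": 0,"rz": 0.223}
    - {"tx": -0.11,"ty": 0.1335,"tz": 0.003,"rx": -0.003,"ry": 0,"rz": 0.223}
    - {"tx": -0.11,"ty": 0.134,"tz": 0.05,"rx": -0.003,"ry": 0,"rz": 0.223}
    - {"tx": -0.11,"ty": 0.134,"tz": 0.085,"rx": -0.003,"ry": 0,"rz": 0.223}
    - {"tx": -0.11,"ty": 0.134,"tz": 0.103,"rx": -0.003,"ry": 0,"rz": 0.223}
    - {"tx": -0.11,"ty": 0.134,"tz": 0.112,"rx": -0.003,"ry": 0,"rz": 0.223}
    - {"tx": -0.11,"ty": 0.134,"tz": 0.12,"rx": -0.003,"ry": 0,"rz": 0.223}
    - {"tx": -0.11,"ty": 0.134,"tz": 0.12,"rx": -0.003,"ry": 0,"rz": 0.223}
    - {"tx": -0.11,"ty": 0.134,"tz": 0.12,"rx": -0.003,"ry": 0,"rz": 0.223}
  jaw: 255

```text
clock: 34.02
position: [0.5337, -0.0584, 0.0793]
ee_rot: [2.097, -2.332, -0.006]
wrist_force: [-1.6, -1.2, 0.9]
opening: 0.0584
grip_force: 65.5
```

Run:
```python
from h import *
p,R=now(); print(ctrl.read_state()["wrist_force"],p)
print("P3",inc(p,R,(.6498,-.2642,.2),Rdown(-.03)),inc(p,R,(.6498,-.2642,.06),Rdown(-.03)))
for o in sink(ctrl.grab_frame("scene")): print(o)
```

```text
[-1.5827 -1.1775  0.8818] [ 0.5337 -0.0584  0.0793]
P3 {'tx': 0.1925, 'ty': -0.1365, 'tz': -0.1213, 'rx': 0.0041, 'ry': -0.0007, 'rz': -0.0485} {'tx': 0.1923, 'ty': -0.1374, 'tz': 0.0187, 'rx': 0.0041, 'ry': -0.0007, 'rz': -0.0485}
('scene0.png', 0.928, 7, np.float64(24.5))
('scene0.png', 0.884, 8, np.float64(25.6))
('scene0.png', 0.833, 8, np.float64(25.6))
('i.png', 0.845, 23, np.float64(24.6))
('i.png', 0.803, 1, np.float64(1.1))
('i.png', 0.802, 24, np.float64(25.7))
```

>>> send_rows:
  increments:
    - {"tx": 0,"ty": 0,"tz": 0,"rx": 0,"ry": 0,"rz": 0}
    - {"tx": 0,"ty": 0,"tz": 0,"rx": 0,"ry": 0,"rz": 0}
    - {"tx": 0,"ty": 0,"tz": 0,"rx": 0,"ry": 0,"rz": 0}
    - {"tx": 0,"ty": 0,"tz": 0,"rx": 0,"ry": 0,"rz": 0}
    - {"tx": 0,"ty": 0,"tz": -0.03,"rx": 0,"ry": 0,"rz": 0}
    - {"tx": 0,"ty": 0,"tz": -0.08,"rx": 0,"ry": 0,"rz": 0}
    - {"tx": 0,"ty": 0,"tz": -0.12,"rx": 0,"ry": 0,"rz": 0}
    - {"tx": 0.1925,"ty": -0.1365,"tz": -0.12,"rx": 0.004,"ry": 0,"rz": -0.0485}
    - {"tx": 0.1925,"ty": -0.1365,"tz": -0.12,"rx": 0.004,"ry": 0,"rz": -0.0485}
    - {"tx": 0.1925,"ty": -0.1365,"tz": -0.12,"rx": 0.004,"ry": 0,"rz": -0.0485}
    - {"tx": 0.1925,"ty": -0.1365,"tz": -0.12,"rx": 0.004,"ry": 0,"rz": -0.0485}
    - {"tx": 0.1925,"ty": -0.1365,"tz": -0.12,"rx": 0.004,"ry": 0,"rz": -0.0485}
    - {"tx": 0.1925,"ty": -0.1365,"tz": -0.06,"rx": 0.004,"ry": 0,"rz": -0.0485}
    - {"tx": 0.1925,"ty": -0.137,"tz": -0.01,"rx": 0.004,"ry": 0,"rz": -0.0485}
    - {"tx": 0.1925,"ty": -0.137,"tz": 0.019,"rx": 0.004,"ry": 0,"rz": -0.0485}
    - {"tx": 0.1925,"ty": -0.137,"tz": 0.019,"rx": 0.004,"ry": 0,"rz": -0.0485}
    - {"tx": 0.1925,"ty": -0.137,"tz": 0.019,"rx": 0.004,"ry": 0,"rz": -0.0485}
  jaw: 55

```text
clock: 36.2
position: [0.6499, -0.2642, 0.0606]
ee_rot: [2.188, -2.253, 0.003]
wrist_force: [-0.5, 0.1, 0.3]
opening: 0.0672
grip_force: 0.0
```

Run:
```python
from h import *
p,R=now();t=ctrl.grab_frame("top")
for c,y in packs(t): print(c,round(y,3))
print(p,inc(p,R,(.6498,-.2642,.001),Rdown(-.03)))
s=ctrl.grab_frame("scene")
for o in sink(s): print(o)
for r,a in blobs(s,(0,0,150),(179,60,255),40,400,(130,190,450,370)): print(np.round(r[0],1),a,plane(s,r[0],.026),plane(s,r[0],.107))
```

```text
[0.6423 0.2561] 0.04
[ 0.6486 -0.263 ] -0.033
[ 0.6499 -0.2642  0.0606] {'tx': -0.0001, 'ty': 0.0001, 'tz': 0.0596, 'rx': -0.0004, 'ry': -0.0012, 'rz': 0.0005}
('scene0.png', 0.948, 5, np.float64(22.3))
('scene0.png', 0.928, 6, np.float64(23.4))
('scene0.png', 0.877, 6, np.float64(23.4))
('i.png', 0.86, 21, np.float64(22.5))
('i.png', 0.805, 1, np.float64(1.1))
('i.png', 0.799, 22, np.float64(23.5))
[360.  343.3] 189.0 [0.6439 0.2553 0.026 ] [0.6944 0.2674 0.107 ]
[292.5 322.5] 315.5 [0.6807 0.1192 0.026 ] [0.7274 0.1452 0.107 ]
[139.5 324. ] 386.0 [ 0.8632 -0.1338  0.026 ] [ 0.8913 -0.082   0.107 ]
[244.8 298.1] 139.0 [0.6884 0.0019 0.026 ] [0.7342 0.0399 0.107 ]
[426. 287.] 91.0 [0.433  0.3114 0.026 ] [0.5048 0.3178 0.107 ]
[409.5 274.5] 81.0 [0.4206 0.2673 0.026 ] [0.4938 0.2783 0.107 ]
```

>>> send_rows:
  increments:
    - {"tx": 0,"ty": 0,"tz": 0,"rx": 0,"ry": 0,"rz": 0}
    - {"tx": 0,"ty": 0,"tz": 0.03,"rx": 0,"ry": 0,"rz": 0}
    - {"tx": 0,"ty": 0,"tz": 0.06,"rx": 0,"ry": 0,"rz": 0}
    - {"tx": 0,"ty": 0,"tz": 0.06,"rx": 0,"ry": 0,"rz": 0}
    - {"tx": 0,"ty": 0,"tz": 0.06,"rx": 0,"ry": 0,"rz": 0}
  jaw: 40

```text
clock: 36.92
position: [0.6498, -0.2646, 0.0004]
ee_rot: [2.188, -2.253, 0.002]
wrist_force: [0.4, 0.4, 1.1]
opening: 0.0721
grip_force: 0.0
```

>>> send_rows:
  increments:
    - {"tx": 0,"ty": 0,"tz": 0,"rx": 0,"ry": 0,"rz": 0}
    - {"tx": 0,"ty": 0,"tz": 0,"rx": 0,"ry": 0,"rz": 0}
    - {"tx": 0,"ty": 0,"tz": 0,"rx": 0,"ry": 0,"rz": 0}
    - {"tx": 0,"ty": 0,"tz": 0,"rx": 0,"ry": 0,"rz": 0}
    - {"tx": 0,"ty": 0,"tz": -0.04,"rx": 0,"ry": 0,"rz": 0}
    - {"tx": 0,"ty": 0,"tz": -0.1,"rx": 0,"ry": 0,"rz": 0}
    - {"tx": 0,"ty": 0,"tz": -0.16,"rx": 0,"ry": 0,"rz": 0}
    - {"tx": 0,"ty": 0,"tz": -0.2,"rx": 0,"ry": 0,"rz": 0}
    - {"tx": 0,"ty": 0,"tz": -0.2,"rx": 0,"ry": 0,"rz": 0}
  jaw: 255

```text
clock: 38.05
position: [0.651, -0.2647, 0.2045]
ee_rot: [-2.186, 2.252, -0.011]
wrist_force: [-0.7, 0.2, -1.5]
opening: 0.0588
grip_force: 65.5
```

Run:
```python
from h import *
p,R=now(); G=Rdown(-.106); b=C+.029*xp-.073*yp; print(p,b)
for z in (.2,.073): print(inc(p,R,(*b,z),G))
```

```text
[ 0.651  -0.2647  0.2045] [ 0.5311 -0.1077]
{'tx': -0.1534, 'ty': 0.1246, 'tz': 0.0032, 'rx': -0.0047, 'ry': -0.0015, 'rz': 0.0485}
{'tx': -0.1537, 'ty': 0.1255, 'tz': 0.1302, 'rx': -0.0047, 'ry': -0.0015, 'rz': 0.0485}
```

>>> send_rows:
  increments:
    - {"tx": -0.1535,"ty": 0.124,"tz": 0.003,"rx": -0.004,"ry": -0.001,"rz": 0.0485}
    - {"tx": -0.1535,"ty": 0.124,"tz": 0.003,"rx": -0.004,"ry": -0.001,"rz": 0.0485}
    - {"tx": -0.1535,"ty": 0.124,"tz": 0.003,"rx": -0.004,"ry": -0.001,"rz": 0.0485}
    - {"tx": -0.1535,"ty": 0.124,"tz": 0.003,"rx": -0.004,"ry": -0.001,"rz": 0.0485}
    - {"tx": -0.1535,"ty": 0.124,"tz": 0.003,"rx": -0.004,"ry": -0.001,"rz": 0.0485}
    - {"tx": -0.1535,"ty": 0.1245,"tz": 0.05,"rx": -0.004,"ry": -0.001,"rz": 0.0485}
    - {"tx": -0.1535,"ty": 0.1245,"tz": 0.09,"rx": -0.004,"ry": -0.001,"rz": 0.0485}
    - {"tx": -0.1535,"ty": 0.1245,"tz": 0.11,"rx": -0.004,"ry": -0.001,"rz": 0.0485}
    - {"tx": -0.1535,"ty": 0.1245,"tz": 0.118,"rx": -0.004,"ry": -0.001,"rz": 0.0485}
    - {"tx": -0.1535,"ty": 0.1245,"tz": 0.125,"rx": -0.004,"ry": -0.001,"rz": 0.0485}
    - {"tx": -0.1535,"ty": 0.1245,"tz": 0.125,"rx": -0.004,"ry": -0.001,"rz": 0.0485}
    - {"tx": -0.1535,"ty": 0.1245,"tz": 0.125,"rx": -0.004,"ry": -0.001,"rz": 0.0485}
  jaw: 255

```text
clock: 39.55
position: [0.5297, -0.1072, 0.0747]
ee_rot: [2.098, -2.333, -0.007]
wrist_force: [0.5, -1.0, -0.9]
opening: 0.0585
grip_force: 65.5
```

Run:
```python
from h import *
p,R=now(); print(ctrl.read_state()["wrist_force"],p)
print("P5",inc(p,R,(.52,-.1,.22),Rdown(-.03)),inc(p,R,(.643,.2555,.2),Rdown(.04)),inc(p,R,(.643,.2555,.06),Rdown(.04)))
print("P4",inc(p,R,(.5814,-.3664,.2),Rdown(-.543)),inc(p,R,(.5814,-.3664,.06),Rdown(-.543)))
```

```text
[ 0.5494 -0.9917 -0.9349] [ 0.5297 -0.1072  0.0747]
P5 {'tx': -0.0062, 'ty': 0.0113, 'tz': -0.1453, 'rx': 0.0039, 'ry': 0.0003, 'rz': -0.0486} {'tx': -0.3727, 'ty': -0.0735, 'tz': -0.1257, 'rx': 0.0039, 'ry': 0.0004, 'rz': -0.0931} {'tx': -0.3727, 'ty': -0.0743, 'tz': 0.0143, 'rx': 0.0039, 'ry': 0.0004, 'rz': -0.0931}
P4 {'tx': 0.2522, 'ty': -0.0782, 'tz': -0.1259, 'rx': 0.0039, 'ry': -0.0007, 'rz': 0.278} {'tx': 0.2522, 'ty': -0.079, 'tz': 0.0141, 'rx': 0.0039, 'ry': -0.0007, 'rz': 0.278}
```

>>> send_rows:
  increments:
    - {"tx": 0,"ty": 0,"tz": 0,"rx": 0,"ry": 0,"rz": 0}
    - {"tx": 0,"ty": 0,"tz": 0,"rx": 0,"ry": 0,"rz": 0}
    - {"tx": 0,"ty": 0,"tz": 0,"rx": 0,"ry": 0,"rz": 0}
    - {"tx": 0,"ty": 0,"tz": 0,"rx": 0,"ry": 0,"rz": 0}
    - {"tx": 0,"ty": 0,"tz": -0.03,"rx": 0,"ry": 0,"rz": 0}
    - {"tx": 0,"ty": 0,"tz": -0.08,"rx": 0,"ry": 0,"rz": 0}
    - {"tx": 0,"ty": 0,"tz": -0.125,"rx": 0,"ry": 0,"rz": 0}
    - {"tx": 0.252,"ty": -0.0785,"tz": -0.126,"rx": 0.004,"ry": 0,"rz": 0.278}
    - {"tx": 0.252,"ty": -0.0785,"tz": -0.126,"rx": 0.004,"ry": 0,"rz": 0.278}
    - {"tx": 0.252,"ty": -0.0785,"tz": -0.126,"rx": 0.004,"ry": 0,"rz": 0.278}
    - {"tx": 0.252,"ty": -0.0785,"tz": -0.126,"rx": 0.004,"ry": 0,"rz": 0.278}
    - {"tx": 0.252,"ty": -0.0785,"tz": -0.126,"rx": 0.004,"ry": 0,"rz": 0.278}
    - {"tx": 0.252,"ty": -0.0785,"tz": -0.126,"rx": 0.004,"ry": 0,"rz": 0.278}
    - {"tx": 0.252,"ty": -0.079,"tz": -0.065,"rx": 0.004,"ry": 0,"rz": 0.278}
    - {"tx": 0.252,"ty": -0.079,"tz": -0.01,"rx": 0.004,"ry": 0,"rz": 0.278}
    - {"tx": 0.252,"ty": -0.079,"tz": 0.014,"rx": 0.004,"ry": 0,"rz": 0.278}
    - {"tx": 0.252,"ty": -0.079,"tz": 0.014,"rx": 0.004,"ry": 0,"rz": 0.278}
    - {"tx": 0.252,"ty": -0.079,"tz": 0.014,"rx": 0.004,"ry": 0,"rz": 0.278}
  jaw: 55

```text
clock: 41.8
position: [0.582, -0.3656, 0.0612]
ee_rot: [1.546, -2.734, 0.003]
wrist_force: [0.3, 0.1, 0.8]
opening: 0.0667
grip_force: 0.0
```

Run:
```python
from h import *
p,R=now();t=ctrl.grab_frame("top");s=ctrl.grab_frame("scene")
for c,y in packs(t): print(c,round(y,3))
print(p,inc(p,R,(.5814,-.3664,.001),Rdown(-.543)))
for o in sink(s): print(o)
for r,a in blobs(s,(0,0,150),(179,60,255),40,400,(130,190,450,370)): print(np.round(r[0],1),a,plane(s,r[0],.026),plane(s,r[0],.107))
```

```text
[0.6423 0.2561] 0.04
[0.6878 0.0019] -0.445
[ 0.7272 -0.3641] -0.384
[ 0.582  -0.3656  0.0612] {'tx': 0.0009, 'ty': 0.0002, 'tz': 0.0602, 'rx': -0.001, 'ry': -0.001, 'rz': 0.0009}
('scene0.png', 0.88, 1, np.float64(17.9))
('scene0.png', 0.833, 1, np.float64(17.9))
('scene0.png', 0.708, 15, np.float64(33.2))
('i.png', 0.812, 29, np.float64(31.0))
('i.png', 0.793, 1, np.float64(1.1))
('i.png', 0.821, 31, np.float64(33.2))
[360.  343.3] 189.0 [0.6439 0.2553 0.026 ] [0.6944 0.2674 0.107 ]
[292.5 321. ] 290.0 [0.6777 0.1172 0.026 ] [0.7247 0.1435 0.107 ]
[139.5 324. ] 385.0 [ 0.8632 -0.1338  0.026 ] [ 0.8913 -0.082   0.107 ]
[244.8 298.1] 139.0 [0.6884 0.0019 0.026 ] [0.7342 0.0399 0.107 ]
[426.  287.5] 86.0 [0.4343 0.3119 0.026 ] [0.506  0.3183 0.107 ]
[409.5 274.5] 78.0 [0.4206 0.2673 0.026 ] [0.4938 0.2783 0.107 ]
[263.7 221.8] 103.0 [ 0.4735 -0.1017  0.026 ] [ 0.5412 -0.0532  0.107 ]
[247.6 212.7] 98.5 [ 0.47   -0.1551  0.026 ] [ 0.5381 -0.1012  0.107 ]
```

Run:
```python
from h import *
w=ctrl.grab_frame("wrist");t=ctrl.grab_frame("top");s=ctrl.grab_frame("scene")
for v in(110,150,190):
  for r,a in blobs(w,(0,0,v),(179,50,255),150,20000,(0,0,560,420)): print(v,np.round(r[0]),np.round(r[1]),a,plane(w,r[0],.026))
P=(.5814,-.3664,.026);print("expect",proj(w,P),proj(t,P),proj(s,P))
for n,f in(("t",t),("s",s)):
  for r,a in blobs(f,(0,0,150),(179,60,255),20,300,(405,150,480,240) if n=="t" else(120,170,200,260)): print(n,np.round(r[0],1),r[1],a,plane(f,r[0],.026))
```

```text
110 [388. 282.] [57. 18.] 552.0 [ 0.5413 -0.3135  0.026 ]
110 [284. 245.] [40. 72.] 2759.5 [ 0.5809 -0.3644  0.026 ]
110 [530. 188.] [169.  59.] 7521.5 [ 0.4516 -0.325   0.026 ]
110 [70. 63.] [126. 140.] 10877.0 [ 0.6213 -0.4991  0.026 ]
150 [284. 245.] [38. 70.] 2583.5 [ 0.5809 -0.3644  0.026 ]
150 [538. 237.] [76. 39.] 1347.0 [ 0.4571 -0.2958  0.026 ]
150 [28. 30.] [59. 57.] 1751.5 [ 0.6285 -0.5206  0.026 ]
expect [281.3759 242.543 ] [438.1119 210.4353] [157.0917 204.1678]
t [434.5 155. ] (10.0, 5.0) 27.5 [ 0.7118 -0.3642  0.026 ]
```

>>> send_rows:
  increments:
    - {"tx": 0,"ty": 0,"tz": 0,"rx": 0,"ry": 0,"rz": 0}
    - {"tx": 0,"ty": 0,"tz": 0.03,"rx": 0,"ry": 0,"rz": 0}
    - {"tx": 0,"ty": 0,"tz": 0.0605,"rx": 0,"ry": 0,"rz": 0}
    - {"tx": 0,"ty": 0,"tz": 0.0605,"rx": 0,"ry": 0,"rz": 0}
    - {"tx": 0,"ty": 0,"tz": 0.0605,"rx": 0,"ry": 0,"rz": 0}
  jaw: 40

```text
clock: 42.68
position: [0.5814, -0.3665, -0.0002]
ee_rot: [1.544, -2.734, 0.002]
wrist_force: [1.1, -0.5, 0.6]
opening: 0.0718
grip_force: 0.0
```

>>> send_rows:
  increments:
    - {"tx": 0,"ty": 0,"tz": 0,"rx": 0,"ry": 0,"rz": 0}
    - {"tx": 0,"ty": 0,"tz": 0,"rx": 0,"ry": 0,"rz": 0}
    - {"tx": 0,"ty": 0,"tz": 0,"rx": 0,"ry": 0,"rz": 0}
    - {"tx": 0,"ty": 0,"tz": 0,"rx": 0,"ry": 0,"rz": 0}
    - {"tx": 0,"ty": 0,"tz": -0.04,"rx": 0,"ry": 0,"rz": 0}
    - {"tx": 0,"ty": 0,"tz": -0.1,"rx": 0,"ry": 0,"rz": 0}
    - {"tx": 0,"ty": 0,"tz": -0.16,"rx": 0,"ry": 0,"rz": 0}
    - {"tx": 0,"ty": 0,"tz": -0.2,"rx": 0,"ry": 0,"rz": 0}
    - {"tx": 0,"ty": 0,"tz": -0.2,"rx": 0,"ry": 0,"rz": 0}
  jaw: 255

```text
clock: 43.8
position: [0.5828, -0.3667, 0.2041]
ee_rot: [-1.543, 2.733, -0.01]
wrist_force: [-0.6, 0.1, -2.0]
opening: 0.0585
grip_force: 65.6
```

Run:
```python
from h import *
p,R=now(); G=Rdown(-.106); b=C+.029*xp+.025*yp; print(p,b)
for z in (.2,.0655): print(inc(p,R,(*b,z),G))
```

```text
[ 0.5828 -0.3667  0.2041] [ 0.5415 -0.0102]
{'tx': -0.284, 'ty': 0.2195, 'tz': 0.0023, 'rx': -0.0046, 'ry': -0.0013, 'rz': -0.2779}
{'tx': -0.284, 'ty': 0.2205, 'tz': 0.1368, 'rx': -0.0046, 'ry': -0.0013, 'rz': -0.2779}
```

>>> send_rows:
  increments:
    - {"tx": -0.284,"ty": 0.2195,"tz": 0.002,"rx": -0.004,"ry": -0.001,"rz": -0.278}
    - {"tx": -0.284,"ty": 0.2195,"tz": 0.002,"rx": -0.004,"ry": -0.001,"rz": -0.278}
    - {"tx": -0.284,"ty": 0.2195,"tz": 0.002,"rx": -0.004,"ry": -0.001,"rz": -0.278}
    - {"tx": -0.284,"ty": 0.2195,"tz": 0.002,"rx": -0.004,"ry": -0.001,"rz": -0.278}
    - {"tx": -0.284,"ty": 0.2195,"tz": 0.002,"rx": -0.004,"ry": -0.001,"rz": -0.278}
    - {"tx": -0.284,"ty": 0.2195,"tz": 0.002,"rx": -0.004,"ry": -0.001,"rz": -0.278}
    - {"tx": -0.284,"ty": 0.2195,"tz": 0.002,"rx": -0.004,"ry": -0.001,"rz": -0.278}
    - {"tx": -0.284,"ty": 0.2195,"tz": 0.002,"rx": -0.004,"ry": -0.001,"rz": -0.278}
    - {"tx": -0.284,"ty": 0.22,"tz": 0.055,"rx": -0.004,"ry": -0.001,"rz": -0.278}
    - {"tx": -0.284,"ty": 0.22,"tz": 0.1,"rx": -0.004,"ry": -0.001,"rz": -0.278}
    - {"tx": -0.284,"ty": 0.22,"tz": 0.12,"rx": -0.004,"ry": -0.001,"rz": -0.278}
    - {"tx": -0.284,"ty": 0.22,"tz": 0.128,"rx": -0.004,"ry": -0.001,"rz": -0.278}
    - {"tx": -0.284,"ty": 0.22,"tz": 0.1345,"rx": -0.004,"ry": -0.001,"rz": -0.278}
    - {"tx": -0.284,"ty": 0.22,"tz": 0.1345,"rx": -0.004,"ry": -0.001,"rz": -0.278}
    - {"tx": -0.284,"ty": 0.22,"tz": 0.1345,"rx": -0.004,"ry": -0.001,"rz": -0.278}
  jaw: 255

```text
clock: 45.68
position: [0.5398, -0.0093, 0.0648]
ee_rot: [2.099, -2.335, -0.009]
wrist_force: [-0.3, -1.2, -0.7]
opening: 0.0588
grip_force: 65.5
```

Run:
```python
from h import *
p,R=now(); print(ctrl.read_state()["wrist_force"],p)
for c,y in packs(ctrl.grab_frame("top")): print(c,round(y,3))
print("P5",inc(p,R,(.6425,.2558,.2),Rdown(.04)),inc(p,R,(.6425,.2558,.06),Rdown(.04)))
```

```text
[-0.2539 -1.1981 -0.6765] [ 0.5398 -0.0093  0.0648]
[0.6435 0.2549] 0.04
P5 {'tx': -0.2747, 'ty': -0.0733, 'tz': -0.1351, 'rx': 0.0035, 'ry': 0.0015, 'rz': -0.0931} {'tx': -0.2744, 'ty': -0.0741, 'tz': 0.0049, 'rx': 0.0035, 'ry': 0.0015, 'rz': -0.0931}
```

>>> send_rows:
  increments:
    - {"tx": 0,"ty": 0,"tz": 0,"rx": 0,"ry": 0,"rz": 0}
    - {"tx": 0,"ty": 0,"tz": 0,"rx": 0,"ry": 0,"rz": 0}
    - {"tx": 0,"ty": 0,"tz": 0,"rx": 0,"ry": 0,"rz": 0}
    - {"tx": 0,"ty": 0,"tz": 0,"rx": 0,"ry": 0,"rz": 0}
    - {"tx": 0,"ty": 0,"tz": -0.03,"rx": 0,"ry": 0,"rz": 0}
    - {"tx": 0,"ty": 0,"tz": -0.08,"rx": 0,"ry": 0,"rz": 0}
    - {"tx": 0,"ty": 0,"tz": -0.135,"rx": 0,"ry": 0,"rz": 0}
    - {"tx": -0.2745,"ty": -0.0735,"tz": -0.135,"rx": 0.004,"ry": 0.001,"rz": -0.093}
    - {"tx": -0.2745,"ty": -0.0735,"tz": -0.135,"rx": 0.004,"ry": 0.001,"rz": -0.093}
    - {"tx": -0.2745,"ty": -0.0735,"tz": -0.135,"rx": 0.004,"ry": 0.001,"rz": -0.093}
    - {"tx": -0.2745,"ty": -0.0735,"tz": -0.135,"rx": 0.004,"ry": 0.001,"rz": -0.093}
    - {"tx": -0.2745,"ty": -0.0735,"tz": -0.135,"rx": 0.004,"ry": 0.001,"rz": -0.093}
    - {"tx": -0.2745,"ty": -0.0735,"tz": -0.135,"rx": 0.004,"ry": 0.001,"rz": -0.093}
    - {"tx": -0.2745,"ty": -0.0735,"tz": -0.135,"rx": 0.004,"ry": 0.001,"rz": -0.093}
    - {"tx": -0.2745,"ty": -0.074,"tz": -0.08,"rx": 0.004,"ry": 0.001,"rz": -0.093}
    - {"tx": -0.2745,"ty": -0.074,"tz": -0.02,"rx": 0.004,"ry": 0.001,"rz": -0.093}
    - {"tx": -0.2745,"ty": -0.074,"tz": 0.005,"rx": 0.004,"ry": 0.001,"rz": -0.093}
    - {"tx": -0.2745,"ty": -0.074,"tz": 0.005,"rx": 0.004,"ry": 0.001,"rz": -0.093}
    - {"tx": -0.2745,"ty": -0.074,"tz": 0.005,"rx": 0.004,"ry": 0.001,"rz": -0.093}
  jaw: 55

```text
clock: 48.1
position: [0.6429, 0.2557, 0.0608]
ee_rot: [-2.263, 2.176, -0.0]
wrist_force: [0.2, 0.7, 0.5]
opening: 0.0668
grip_force: 0.0
```

Run:
```python
from h import *
w=ctrl.grab_frame("wrist");s=ctrl.grab_frame("scene");p,R=now()
for r,a in blobs(w,(0,0,150),(179,50,255),1000,6000,(150,100,420,400)): print(np.round(r[0]),np.round(r[1]),r[2],a,plane(w,r[0],.026))
print(p,inc(p,R,(.6425,.2558,.001),Rdown(.04)))
for o in sink(s): print(o)
```

```text
[281. 244.] [41. 72.] 86.18592071533203 2820.5 [0.6428 0.2568 0.026 ]
[0.643  0.2562 0.0612] {'tx': 0.0005, 'ty': 0.0006, 'tz': 0.0602, 'rx': -0.0015, 'ry': 0.0014, 'rz': -0.0002}
('scene0.png', 0.864, 5, np.float64(22.3))
('scene0.png', 0.826, 1, np.float64(17.9))
('scene0.png', 0.766, 24, np.float64(43.1))
('i.png', 0.782, 33, np.float64(35.3))
('i.png', 0.762, 2, np.float64(2.1))
('i.png', 0.853, 38, np.float64(40.7))
```

>>> send_rows:
  increments:
    - {"tx": 0,"ty": 0,"tz": 0,"rx": 0,"ry": 0,"rz": 0}
    - {"tx": 0,"ty": 0,"tz": 0.03,"rx": 0,"ry": 0,"rz": 0}
    - {"tx": 0,"ty": 0,"tz": 0.0602,"rx": 0,"ry": 0,"rz": 0}
    - {"tx": 0,"ty": 0,"tz": 0.0602,"rx": 0,"ry": 0,"rz": 0}
    - {"tx": 0,"ty": 0,"tz": 0.0602,"rx": 0,"ry": 0,"rz": 0}
  jaw: 40

```text
clock: 48.82
position: [0.6426, 0.2564, 0.0001]
ee_rot: [-2.265, 2.175, 0.0]
wrist_force: [-0.8, -0.4, 0.1]
opening: 0.0723
grip_force: 0.0
```

>>> send_rows:
  increments:
    - {"tx": 0,"ty": 0,"tz": 0,"rx": 0,"ry": 0,"rz": 0}
    - {"tx": 0,"ty": 0,"tz": 0,"rx": 0,"ry": 0,"rz": 0}
    - {"tx": 0,"ty": 0,"tz": 0,"rx": 0,"ry": 0,"rz": 0}
    - {"tx": 0,"ty": 0,"tz": 0,"rx": 0,"ry": 0,"rz": 0}
    - {"tx": 0,"ty": 0,"tz": -0.04,"rx": 0,"ry": 0,"rz": 0}
    - {"tx": 0,"ty": 0,"tz": -0.1,"rx": 0,"ry": 0,"rz": 0}
    - {"tx": 0,"ty": 0,"tz": -0.16,"rx": 0,"ry": 0,"rz": 0}
    - {"tx": 0,"ty": 0,"tz": -0.2,"rx": 0,"ry": 0,"rz": 0}
    - {"tx": 0,"ty": 0,"tz": -0.2,"rx": 0,"ry": 0,"rz": 0}
  jaw: 255

```text
clock: 49.95
position: [0.6438, 0.2568, 0.2046]
ee_rot: [-2.259, 2.17, -0.002]
wrist_force: [-0.1, -0.2, -2.4]
opening: 0.0589
grip_force: 64.5
```

Run:
```python
from h import *
p,R=now(); G=Rdown(-.106); b=C+.028*xp+.073*yp; print(p,b,proj(ctrl.grab_frame("scene"),np.r_[C+.112*xp+.088*yp,.13]))
for z in (.2,.0575): print(inc(p,R,(*b,z),G))
```

```text
[0.6438 0.2568 0.2046] [0.5456 0.0376] [276.9402 258.0833]
{'tx': 0.2151, 'ty': 0.107, 'tz': 0.0027, 'rx': -0.0043, 'ry': 0.0036, 'rz': 0.0931}
{'tx': 0.2158, 'ty': 0.108, 'tz': 0.1452, 'rx': -0.0043, 'ry': 0.0036, 'rz': 0.0931}
```

>>> send_rows:
  increments:
    - {"tx": 0.2155,"ty": 0.107,"tz": 0.003,"rx": -0.004,"ry": 0.003,"rz": 0.093}
    - {"tx": 0.2155,"ty": 0.107,"tz": 0.003,"rx": -0.004,"ry": 0.003,"rz": 0.093}
    - {"tx": 0.2155,"ty": 0.107,"tz": 0.003,"rx": -0.004,"ry": 0.003,"rz": 0.093}
    - {"tx": 0.2155,"ty": 0.107,"tz": 0.003,"rx": -0.004,"ry": 0.003,"rz": 0.093}
    - {"tx": 0.2155,"ty": 0.107,"tz": 0.003,"rx": -0.004,"ry": 0.003,"rz": 0.093}
    - {"tx": 0.2155,"ty": 0.107,"tz": 0.003,"rx": -0.004,"ry": 0.003,"rz": 0.093}
    - {"tx": 0.2155,"ty": 0.1075,"tz": 0.055,"rx": -0.004,"ry": 0.003,"rz": 0.093}
    - {"tx": 0.2155,"ty": 0.1075,"tz": 0.105,"rx": -0.004,"ry": 0.003,"rz": 0.093}
    - {"tx": 0.2155,"ty": 0.1075,"tz": 0.128,"rx": -0.004,"ry": 0.003,"rz": 0.093}
    - {"tx": 0.2155,"ty": 0.1075,"tz": 0.137,"rx": -0.004,"ry": 0.003,"rz": 0.093}
    - {"tx": 0.2155,"ty": 0.1075,"tz": 0.1435,"rx": -0.004,"ry": 0.003,"rz": 0.093}
    - {"tx": 0.2155,"ty": 0.1075,"tz": 0.1435,"rx": -0.004,"ry": 0.003,"rz": 0.093}
    - {"tx": 0.2155,"ty": 0.1075,"tz": 0.1435,"rx": -0.004,"ry": 0.003,"rz": 0.093}
  jaw: 255

```text
clock: 51.62
position: [0.5437, 0.0366, 0.056]
ee_rot: [2.096, -2.331, -0.002]
wrist_force: [-0.8, -0.0, -0.5]
opening: 0.0592
grip_force: 64.5
```

>>> send_rows:
  increments:
    - {"tx": 0,"ty": 0,"tz": 0,"rx": 0,"ry": 0,"rz": 0}
    - {"tx": 0,"ty": 0,"tz": 0,"rx": 0,"ry": 0,"rz": 0}
    - {"tx": 0,"ty": 0,"tz": 0,"rx": 0,"ry": 0,"rz": 0}
    - {"tx": 0,"ty": 0,"tz": 0,"rx": 0,"ry": 0,"rz": 0}
    - {"tx": 0,"ty": 0,"tz": -0.03,"rx": 0,"ry": 0,"rz": 0}
    - {"tx": 0,"ty": 0,"tz": -0.08,"rx": 0,"ry": 0,"rz": 0}
    - {"tx": 0,"ty": 0,"tz": -0.14,"rx": 0,"ry": 0,"rz": 0}
    - {"tx": -0.1,"ty": 0,"tz": -0.19,"rx": 0,"ry": 0,"rz": 0}
    - {"tx": -0.2,"ty": 0,"tz": -0.22,"rx": 0,"ry": 0,"rz": 0}
    - {"tx": -0.3,"ty": 0,"tz": -0.22,"rx": 0,"ry": 0,"rz": 0}
    - {"tx": -0.3,"ty": 0,"tz": -0.22,"rx": 0,"ry": 0,"rz": 0}
    - {"tx": -0.3,"ty": 0,"tz": -0.22,"rx": 0,"ry": 0,"rz": 0}
    - {"tx": -0.3,"ty": 0,"tz": -0.22,"rx": 0,"ry": 0,"rz": 0}
    - {"tx": -0.3,"ty": 0,"tz": -0.22,"rx": 0,"ry": 0,"rz": 0}
    - {"tx": -0.3,"ty": 0,"tz": -0.22,"rx": 0,"ry": 0,"rz": 0}
    - {"tx": -0.3,"ty": 0,"tz": -0.22,"rx": 0,"ry": 0,"rz": 0}
  jaw: 55

```text
clock: 53.62
position: [0.5765, 0.3343, 0.274]
ee_rot: [2.094, -2.332, -0.003]
wrist_force: [-0.4, 0.0, 0.1]
opening: 0.0667
grip_force: 0.0
```

Run:
```python
from h import *
t=ctrl.grab_frame("top");s=ctrl.grab_frame("scene")
for o in sink(s): print(o)
o=np.zeros((600,800,3),np.uint8)
o[:,:400]=cv2.resize(s["image"][120:330,180:320,::-1],(400,600),interpolation=cv2.INTER_CUBIC)
o[:300,400:]=cv2.resize(t["image"][140:310,80:460,::-1],(400,300))
o[300:,400:]=cv2.resize(s["image"][250:310,240:320,::-1],(400,300),interpolation=cv2.INTER_CUBIC)
cv2.imwrite("pics/z.png",o)
```

```text
('scene0.png', 0.752, 16, np.float64(34.3))
('scene0.png', 0.636, 0, np.float64(16.8))
('scene0.png', 0.604, -30, np.float64(-16.1))
('i.png', 0.674, 33, np.float64(35.3))
('i.png', 0.604, -44, np.float64(-47.1))
('i.png', 0.67, -15, np.float64(-16.0))
```

View pics/z.png

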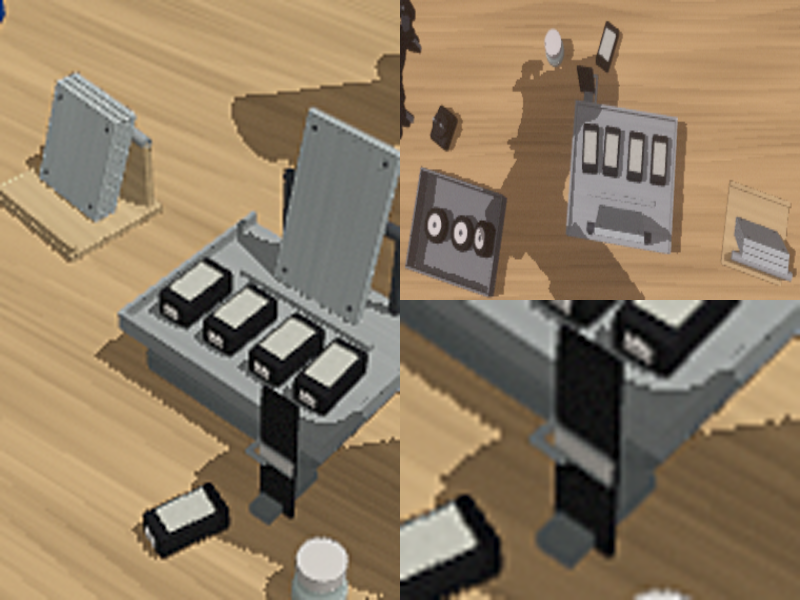

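```bash
python3 -c "
from station import ctrl
print(ctrl.sign_off())"
```

```text
the job is handed in; nothing more can be done
None
```

The job is handed in, but sign-off returned no verdict. In the last picture the three wheels are in the bin, the tall panel leans on the pan's rail and the short panels still stand. Four packs are on the pan, one spare is on the table, and the pointer looks level with the white band. The final sink of about 51 mm comes from the earlier readings plus one pack, because the image measurement failed at the end.

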